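# Set the height preset wheel of the electron microscope's loading station

## Robot

A 6-joint arm with a two-finger parallel gripper is mounted at the origin on the work surface. World frame = base frame: x ahead of the robot, y to its left, z up, the work surface at z = 0. Lengths are in m, angles in rad, forces in N, time in s.
With the tool pointing down it reaches from about 0.3 to 0.775 m from the base axis. Payload 14.6 kg.
Tool frame: the origin (TCP) lies at the very end of the fingers, on their centre line; the grasp point (between the pads) lies 19 mm behind it; z points along the fingers, y is the direction in which the jaws open and shut (so a half turn about z gives the same grasp; the last joint's range is limited). The gripper opens to 94 mm and grips with 3 to 60 N. Pads are 16 mm wide; open, the fingers measure 119 mm over their backs; the gripper's body (75 mm by 177 mm) begins 78 mm behind the grasp point.
Start: joints at [-1.247, 0.3, 1.521, -0, 1.321, -0.067], TCP at [0.21, -0.509, 0.205] pointing down, gripper open.
Joint ranges: [-3.03, 3.03], [-0.79, 2.21], [0.23, 2.52], [-1.04, 4.18], [0, 3.07], [-2.55, 2.55]. Speed limits (rad/s): [2.22, 2.22, 2.57, 3.14, 3.14, 3.14].

## Interface

Orientations are given as [roll, pitch, yaw] about the fixed x, y, z axes, in that order (R = Rz(yaw) Ry(pitch) Rx(roll)).
In Python, from station import ctrl, vision, ticket gives the robot as it stands.
- The arm moves only by the tool step_arm, never from a script. Its argument "steps" is a list of rows, each an object of numbers: "x", "y", "z": the shift along the tool's x, y, z in m; "ax", "ay", "az": the turn, a rotation vector about the tool's x, y, z in degrees; "claw": the finger opening in m, from 0 to 0.094. A call has 1 to 5 rows; each row shifts and turns the pose as measured when the row begins, along the tool's axes as they then stand; what a row does not reach is not made up. A row lasts 1/12 s, in which the tool goes at most 41.7 mm and 7.16 degrees, less where a joint would pass 70% of its speed; a pose out of reach is approached as far as the arm can. A call with a gripper value outside its range is refused whole. The fingers move at their own pace and stop on an object; "grip_force" is the grip in N (left out, the last holds). Time passes only in rows, so rows that do not move let the fingers close. It gives the time, the measured TCP pose, the force and the opening at its end, in the units of the state.
- ctrl.get_obs(): the state, without advancing time (a new reading comes with each control period).
- vision.camera(name): name is "scene" or "top" or "wrist"; returns (picture, depth): 384x512x3 uint8, red, green, blue; 384x512 float32, m along the optical axis (not along the pixel's ray), 0 where there is no reading.
- vision.camera_params(name): a dict with "fov_y" (degrees; the focal length in pixels is half the picture's height over the tangent of half this angle, whatever the lens; pixels are square), "cx", "cy" (the principal point, pixels), "origin" and "attitude" of the camera in the world; the wrist camera has in their place "mount" (4x4, takes a point from camera to tool coordinates, whose origin is the TCP and whose axes are the flange's). Camera axes: x right, y up, looking along -z (the intrinsics and any distortion apply to the point x, -y, -z); pixel columns grow to the right and rows downward; lengths in m; the calibration is good to about 2 mm. A picture is of the moment at which its call begins: read the wrist's pose just before it. camera_params takes no time and is no camera call.
- ticket.hand_in(): hands the job in, once; it reports no verdict.
The state is a dict: "time_s": time; "qpos": joint angles; "joint_vel": joint speeds; "tau": joint torques, N m; "ee_pos": TCP position; "eef_rot": TCP orientation; "force": force on the tool from outside, world axes, zero at the start; "moment": the same for the moment, N m; "grip_width": finger opening in m.
Only numpy, scipy, OpenCV 4.12 (cv2) and the standard library are available. Lean on these libraries where they do the work, as an engineer would, in place of code of your own. Each camera call takes 0.05 s, during which the arm holds its last target.

## Task

Get the preset station ready for the next sample: lift the blue dust cover off the station and set it down upright on the green mat, then roll the orange-and-black knurled thumbwheel until the digit 4 stands centred in its window. Stow the blue cover upright in the empty bay of the aluminium rack, flat on the bay's floor; set it down rather than dropping it, and leave the grey cover and the other things on the bench alone.

Things in the scene. Friction and masses are not known exactly. Their poses are not given: they have to be found in the camera images.
- cover_mid (a point): Centre (half-way up) of the loose blue dust cover: stiff plastic box open underneath, 64 mm long (its x), 48 mm wide (its y), 46 mm tall, white patch on top, black rubber foot, 40 to 80 g. Its weight centre lies 5 mm below this point: held here or higher (20 N) it hangs level. It starts on the station, x along the station's x, where only its 64 mm length can be spanned; in the rack only its width.
- station: Fixed grey preset station, 130 mm (x) by 100 mm (y, from -45 to +55 mm), top 60 mm above the bench; origin on the bench below the cover's place, its x roughly away from the robot. A black guard wall 112 mm high stands along its +y side, inner face at y = 31 mm: 5 to 9 mm from the cover's long side, no room for a finger.
- wheel_top (a point): Highest point of the knurled orange-and-black thumbwheel, middle of its 12 mm width, 75 mm above the bench; does not turn with the wheel; axes are the station's (rim rolls along x, axle along y). Radius 30 mm, the top 15 mm stand out of the station. A fingertip pressed on it with 3 to 6 N and dragged along x rolls it; about 0.5 N along the rim turns it and it stays where left. Several strokes needed.
- window (a point): Centre of the 16 by 16 mm window in the black hood beside the wheel, 70.5 mm above the bench (4.5 mm lower than the wheel's top). The hood starts 12 mm to the +y side of the wheel's middle and is 50 mm long in x. One black digit on a white drum shows in the window, its head to the station's +x (away from the robot).
- wheel (a joint): Angle of the thumbwheel (rad), 0.628 per digit: digit d is centred in the window at 0.628*d, so 4 is at 2.513. Stops at -0.3 and 5.95. Dragging the top of the wheel to the station's -x lowers the value (and the digit), to +x raises it; 30 mm along the rim is 1 rad. It starts between 4.0 and 5.2 (digits 6 to 8).
- mat: Green mat fixed on the bench, 150 mm (x) by 130 mm (y), 3 mm thick; origin at the centre of its underside.
- bay (a point): Centre of the floor of the fixed aluminium rack's empty bay, 6 mm above the bench; axes are the rack's. The rack has two bays in a row along its y, the empty one on the +y side. The bay is 72 mm long along y between dividers 40 mm high, 7 mm thick and 60 mm long in x, and 59 mm wide along x between lips 6 mm high. The cover stands in it with its length along the rack's y, either way round.
- spare_mid (a point): Centre of the grey cover, same size as the blue one, standing in the rack's other bay, 79 mm to the rack's -y side of the empty one. Not to be moved.
- solvent: clear bottle with a blue cap, 54 mm across, 130 mm tall; bystander, origin at the centre of its underside as it stands. Not to be moved.
- jar: amber jar, 60 mm across, 70 mm tall; bystander, origin at the centre of its underside as it stands. Not to be moved.
- beaker: glass beaker, 64 mm across, 80 mm tall; bystander, origin at the centre of its underside as it stands. Not to be moved.
- driver: screwdriver lying on the bench near the robot; bystander, origin at the centre of its underside as it stands. Not to be moved.
- stub_box: white divided box, 120 by 90 by 30 mm; bystander, origin at the centre of its underside as it stands. Not to be moved.
- stub: aluminium specimen stub, 25 mm across, 16 mm tall; bystander, origin at the centre of its underside as it stands. Not to be moved.
- stub2: brass specimen stub, 25 mm across, 16 mm tall; bystander, origin at the centre of its underside as it stands. Not to be moved.
Mind the look-alikes: they are no part of the job. There is more than one size of the part that bears cover_mid; the job needs the larger. What is shaped like the part that bears bay but brown is not meant.

How it is judged:
On the way, in this order (a step that is already met when the one before it is completed fails the run):
1. the blue cover stands upright on the green mat, released and at rest (x of cover_mid in the frame of mat between -0.075 and 0.075 m and y of cover_mid in the frame of mat between -0.065 and 0.065 m and height (world z) of cover_mid between 0.021 and 0.031 m and angle between cover_mid's own z axis and vertical below 0.1 rad and linear speed of cover below 0.02 m/s and contact force between the fingers and cover below 0.05 N), for 0.1 s.
2. the digit 4 stands centred in the window, within a quarter of the digit pitch (value of joint wheel between 2.353 and 2.673 rad), for 0.2 s.
At the end, for the whole second after the job is handed in: The blue cover stands upright (within 0.08 rad) and at rest on the floor of the rack's empty bay (centre within 9 mm across, 8 mm along and 4 mm in height), length along the rack, released, and the wheel rests at digit 4 (2.513 rad, within 0.16 rad) (all of step 2 and x of cover_mid in the frame of bay between -0.009 and 0.009 m and y of cover_mid in the frame of bay between -0.008 and 0.008 m and z of cover_mid in the frame of bay between 0.019 and 0.027 m and angle between cover_mid's own z axis and vertical below 0.08 rad and angle between the x axis of cover_mid and the y axis of bay, either way round below 0.25 rad and linear speed of cover below 0.02 m/s and contact force between the fingers and cover below 0.05 N and velocity of joint wheel between -0.05 and 0.05 rad/s); the robot touches nothing.
It fails at once if the blue cover is dropped or thrown (moves faster than 0.7 m/s while not held: a fall of 25 mm) (linear speed of cover above 0.7 m/s and contact force between the fingers and cover below 0.01 N).
It fails at once if the grey cover is moved more than 15 mm (distance of spare_mid from where it was at the start of the episode above 0.015 m).
It fails at once if a bystander on the bench is moved more than 30 mm (distance of any of solvent, jar, beaker, driver, stub_box, stub, stub2 from where it was at the start of the episode above 0.03 m).
It also fails if it takes over 72 s, if anything falls off the work surface, if the arm or the gripper's body presses on something with over 40 N, if the wrist force passes 120 N, or if a joint passes its speed limit or range.

## Working session

There is one attempt and no reset: what is moved stays moved. The work goes in short steps, Python scripts to look and compute and a tool call to move; the robot and the scene stay as the last step left them, time stands still between calls to the robot, and variables do not carry over. Pictures are saved under pics/ and viewed, and the job is handed in when it is done.

Besides the shell and the picture viewer there is one more tool, called after "Request:" by a JSON object that holds its "op" and its "data", one argument or row to a line. step_arm: Moves the arm, as the interface text tells. Its arguments: {"type":"object","properties":{"steps":{"type":"array"},"grip_force":{"type":"number"}},"required":["steps"]}

```bash
ls; mkdir -p pics
cat > h.py <<'E'
import numpy as np,cv2,pickle
from station import ctrl,vision,ticket
from scipy.spatial.transform import Rotation as R
def snap(name,tag):
    o=ctrl.get_obs(); im,d=vision.camera(name); p=vision.camera_params(name)
    pickle.dump((o,im,d,p),open(f'{tag}.pkl','wb'))
    cv2.imwrite(f'pics/{tag}.png',im[:,:,::-1]); return o,im,d,p
E
python3 - <<'E'
from h import *
print(ctrl.get_obs())
for n in ['scene','top']:
    o,im,d,p=snap(n,n+'0'); print(n,p)
print(vision.camera_params('wrist'))
E
```

```text
pics
{'time_s': 0.0, 'qpos': array([-1.24657125e+00,  3.00474126e-01,  1.52159121e+00, -1.84528570e-05,
        1.32070028e+00, -6.66045541e-02]), 'joint_vel': array([-8.27944401e-05,  7.03145419e-04, -2.27269873e-03,  1.43764729e-03,
        9.65909096e-04, -8.91895443e-04]), 'tau': array([ 2.21761104e-03, -5.31803942e+01, -3.52738953e+01,  7.09916395e-02,
        2.44218728e-02, -1.34233792e-04]), 'ee_pos': array([ 0.20943055, -0.50827576,  0.20488039]), 'eef_rot': array([-3.14042110e+00, -6.02333534e-05,  3.90834169e-01]), 'force': array([ 0.23623661,  0.32590965, -0.91919725]), 'moment': array([0.02179741, 0.04877482, 0.02127235]), 'grip_width': 0.09426751873961389}
scene {'fov_y': 50.69877100121003, 'cx': 254.5560422992572, 'cy': 192.81116684158957, 'origin': array([ 1.22279751, -0.41641471,  0.86920814]), 'attitude': array([0.80476109, 0.00163564, 1.022969  ])}
top {'fov_y': 57.76476765633753, 'cx': 257.25022560287636, 'cy': 193.27788782411406, 'origin': array([0.36589227, 0.0178609 , 1.02943156]), 'attitude': array([ 0.15737734, -0.01796742, -1.57498464])}
{'fov_y': 68.66963824542002, 'cx': 256.3783548069803, 'cy': 190.86541316777365, 'mount': array([[-1.70925067e-04,  9.62307961e-01,  2.71962053e-01,
         7.94088543e-02],
       [ 9.99999909e-01,  5.83690327e-05,  4.21956171e-04,
         8.85696851e-05],
       [ 3.90177621e-04,  2.71962100e-01, -9.62307884e-01,
        -1.79685436e-01],
       [ 0.00000000e+00,  0.00000000e+00,  0.00000000e+00,
         1.00000000e+00]])}
```

View pics/scene0.png

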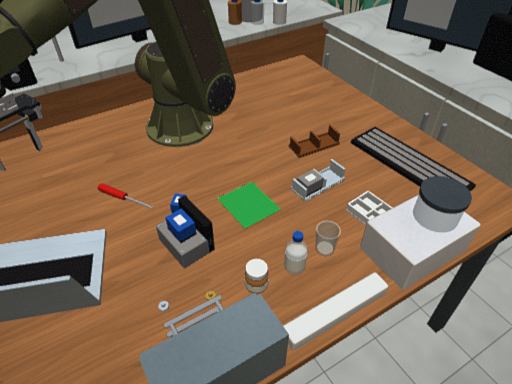

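View pics/top0.png

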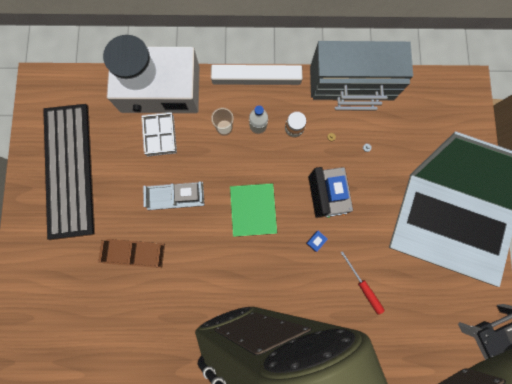

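The top view shows the station with its blue cover at (338,189), the small decoy cover at (317,241), the mat at (254,210), and the aluminium rack at (173,195) with its empty bay on the left. Next I'll measure their positions.

```bash
cat >> h.py <<'E'
def campose(p,o=None):
    if 'mount' in p:
        T=np.eye(4);T[:3,:3]=R.from_euler('xyz',o['eef_rot']).as_matrix();T[:3,3]=o['ee_pos'];return T@p['mount']
    T=np.eye(4);T[:3,:3]=R.from_euler('xyz',p['attitude']).as_matrix();T[:3,3]=p['origin'];return T
def rays(uv,p,o=None):
    uv=np.atleast_2d(uv).astype(float);f=192/np.tan(np.radians(p['fov_y']/2))
    T=campose(p,o);d=np.c_[(uv[:,0]-p['cx'])/f,-(uv[:,1]-p['cy'])/f,-np.ones(len(uv))]
    return T[:3,3],d@T[:3,:3].T
def onz(uv,z,p,o=None):
    c,d=rays(uv,p,o);return c+d*((z-c[2])/d[:,2])[:,None]
def cloud(d,p,o=None):
    v,u=np.mgrid[:384,:512];c,r=rays(np.c_[u.ravel(),v.ravel()],p,o)
    P=c+r*d.reshape(-1,1);P[d.ravel()<=0]=np.nan;return P.reshape(384,512,3)
def rect(m,z,p,o=None):
    # min-area rect of mask's largest contour projected on plane z
    cs,_=cv2.findContours(m.astype(np.uint8),cv2.RETR_EXTERNAL,cv2.CHAIN_APPROX_NONE)
    c=max(cs,key=cv2.contourArea)[:,0]; q=onz(c,z,p,o)[:,:2]
    r=cv2.minAreaRect((q*1000).astype(np.float32)); return r,cv2.boxPoints(r)
E
python3 - <<'E'
from h import *
o,im,d,p=pickle.load(open('top0.pkl','rb'))
P=cloud(d,p);hsv=cv2.cvtColor(im,cv2.COLOR_RGB2HSV)
print('bench',[P[v,u].round(4) for u,v in [(120,300),(250,260),(400,130)]])
g=cv2.inRange(hsv,(45,100,60),(75,255,255));print('mat',rect(g,0.003,p)[0])
b=cv2.inRange(hsv,(105,120,60),(125,255,255));
n,l,s,c=cv2.connectedComponentsWithStats(b)
for i in range(1,n):
    if s[i,4]>20: print('blue',c[i],s[i,4],np.nanmedian(P[l==i],0))
for nm,(u0,u1,v0,v1) in dict(station=(305,360,160,225),rack=(138,210,175,215)).items():
    Q=P[v0:v1,u0:u1].reshape(-1,3);Q=Q[~np.isnan(Q).any(1)]
    print(nm,np.histogram(Q[:,2],np.arange(-.01,.14,.01)))
    for lo,hi in [(.02,.2),(.052,.066),(.1,.13),(.03,.048),(.045,.058)]:
        q=Q[(Q[:,2]>lo)&(Q[:,2]<hi)]
        if len(q)>20: print(nm,lo,hi,len(q),cv2.minAreaRect((q[:,:2]*1000).astype(np.float32)),np.median(q[:,2]))
x=cv2.resize(im[120:260,130:370],None,fx=3.3,fy=3.3,interpolation=cv2.INTER_CUBIC);cv2.imwrite('pics/topz.png',x[:,:,::-1])
E
```

```text
bench [array([ 0.2229,  0.39  , -0.0018]), array([3.329e-01, 2.060e-02, 1.000e-04]), array([ 7.275e-01, -4.456e-01,  7.000e-04])]
mat ((480.95562744140625, 11.667564392089844), (149.54127502441406, 129.43704223632812), 3.879180669784546)
blue [258.5 110. ] 60 [ 0.73802373 -0.00329433  0.12959773]
blue [336.36336336 188.39339339] 333 [ 0.52443353 -0.2112221   0.1054647 ]
blue [316.24657534 240.50684932] 146 [ 0.38890228 -0.16749695  0.03370366]
station (array([975, 788,  34,  35,  42,  55, 349, 216,  59,  66,  63, 538, 336,
         0,   0]), array([-0.01,  0.  ,  0.01,  0.02,  0.03,  0.04,  0.05,  0.06,  0.07,
        0.08,  0.09,  0.1 ,  0.11,  0.12,  0.13,  0.14]))
station 0.02 0.2 1759 ((523.1336669921875, -212.12606811523438), (135.73306274414062, 101.67822265625), 8.468890190124512) 0.09938672550678107
station 0.052 0.066 535 ((525.5244750976562, -211.6871795654297), (129.88497924804688, 101.38682556152344), 9.185739517211914) 0.05939998689088144
station 0.1 0.13 874 ((524.4139404296875, -202.30331420898438), (129.79641723632812, 82.52041625976562), 7.99658203125) 0.107962576714
[... 396 characters left out ...]
0,    0]), array([-0.01,  0.  ,  0.01,  0.02,  0.03,  0.04,  0.05,  0.06,  0.07,
        0.08,  0.09,  0.1 ,  0.11,  0.12,  0.13,  0.14]))
rack 0.02 0.2 689 ((520.8297119140625, 241.51718139648438), (59.797706604003906, 165.7219696044922), 4.50115966796875) 0.049442527940783854
rack 0.052 0.066 178 ((525.426025390625, 201.6171112060547), (47.57025146484375, 62.28544998168945), 2.9516170024871826) 0.05307215320995812
rack 0.03 0.048 247 ((520.8349609375, 241.51771545410156), (59.79777526855469, 165.7186279296875), 4.5049214363098145) 0.044539633838106774
rack 0.045 0.058 491 ((520.34814453125, 241.31231689453125), (58.389949798583984, 165.66351318359375), 4.207869529724121) 0.0511932243251193
```

View pics/topz.png

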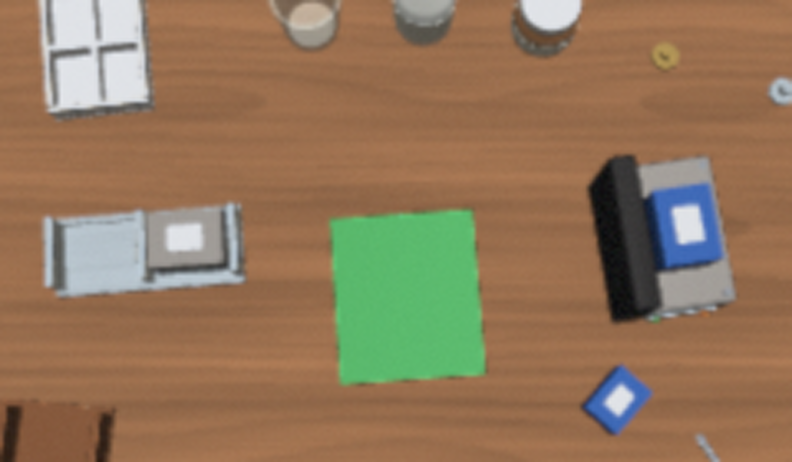

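Request:
{"op": "step_arm", "data": {
  "steps": [
    {"z":-0.03,"az":-7},
    {"z":-0.03,"az":-7},
    {"z":-0.03,"az":-7},
    {"z":-0.02,"az":-7},
    {"az":-7}
  ]
}}

```text
validation failed for argument at $.st...
```

Request:
{"op": "step_arm", "data": {
  "steps": [
    {"az":-7},
    {"az":-7},
    {"az":-7},
    {"az":-7},
    {"az":-7}
  ]
}}

```text
validation failed for argument at $.st...
```

```bash
cat >> h.py <<'E'
def go(x,y,z,yawdeg,mx=.04):
    o=ctrl.get_obs();Rt=R.from_euler('xyz',o['eef_rot']);dv=Rt.inv().apply(np.array([x,y,z])-o['ee_pos'])
    G=R.from_euler('xyz',[np.pi,0,np.radians(yawdeg)]);w=np.degrees((Rt.inv()*G).as_rotvec())
    print('t',round(o['time_s'],2),'pos',o['ee_pos'].round(4),'rpy',np.degrees(o['eef_rot']).round(2),'F',o['force'].round(2),'w',round(o['grip_width'],4))
    print('tool shift mm',(dv*1000).round(1),'turn',w.round(2),'rows',np.linalg.norm(dv)/mx)
E
python3 -c "
from h import *
go(.525,-.24,.28,98.8)"
```

```text
t 0.1 pos [ 0.2094 -0.5083  0.205 ] rpy [-179.94   -0.     22.39] F [0.41 0.47 0.7 ] w 0.0939
tool shift mm [ 394.  -127.9  -74.9] turn [-5.000e-02 -4.000e-02 -7.641e+01] rows 10.524490789231287
```

Request:
{"op": "step_arm", "data": {
  "steps": [
    {"x":0,"y":0,"z":-0.03,"ax":0,"ay":0,"az":-7,"claw":0.094},
    {"x":0,"y":0,"z":-0.03,"ax":0,"ay":0,"az":-7,"claw":0.094},
    {"x":0,"y":0,"z":-0.03,"ax":0,"ay":0,"az":-7,"claw":0.094},
    {"x":0,"y":0,"z":0,"ax":0,"ay":0,"az":-7,"claw":0.094},
    {"x":0,"y":0,"z":0,"ax":0,"ay":0,"az":-7,"claw":0.094}
  ]
}}

```text
time_s: 0.52
ee_pos: [0.2091, -0.5072, 0.2961]
eef_rot: [-3.135, -0.005, 1.014]
force: [-0.2, 0.0, -0.5]
grip_width: 0.094
```

Request:
{"op": "step_arm", "data": {
  "steps": [
    {"x":0.034,"y":0.02,"z":0,"ax":0,"ay":0,"az":-7,"claw":0.094},
    {"x":0.034,"y":0.02,"z":0,"ax":0,"ay":0,"az":-7,"claw":0.094},
    {"x":0.034,"y":0.02,"z":0,"ax":0,"ay":0,"az":-7,"claw":0.094},
    {"x":0.034,"y":0.02,"z":0,"ax":0,"ay":0,"az":-7,"claw":0.094},
    {"x":0.034,"y":0.02,"z":0,"ax":0,"ay":0,"az":-7,"claw":0.094}
  ]
}}

```text
time_s: 0.93
ee_pos: [0.3538, -0.3772, 0.2951]
eef_rot: [-3.138, -0.009, 1.637]
force: [0.6, 0.4, 0.2]
grip_width: 0.0943
```

```bash
python3 -c "
from h import *
go(.525,-.23,.28,98.8)"
```

```text
t 0.93 pos [ 0.3538 -0.3772  0.2951] rpy [-179.77   -0.52   93.78] F [0.58 0.39 0.2 ] w 0.0943
tool shift mm [135.4 180.6  15.6] turn [-0.21 -0.53 -5.02] rows 5.656183637079503
```

Request:
{"op": "step_arm", "data": {
  "steps": [
    {"x":0.024,"y":0.033,"z":0,"ax":0,"ay":0,"az":-1,"claw":0.094},
    {"x":0.024,"y":0.033,"z":0,"ax":0,"ay":0,"az":-1,"claw":0.094},
    {"x":0.024,"y":0.033,"z":0,"ax":0,"ay":0,"az":-1,"claw":0.094},
    {"x":0.024,"y":0.033,"z":0,"ax":0,"ay":0,"az":-1,"claw":0.094},
    {"x":0.024,"y":0.033,"z":0,"ax":0,"ay":0,"az":-1,"claw":0.094}
  ]
}}

```text
time_s: 1.35
ee_pos: [0.5058, -0.2344, 0.295]
eef_rot: [-3.137, -0.01, 1.736]
force: [0.8, -2.0, -0.1]
grip_width: 0.094
```

Request:
{"op": "step_arm", "data": {
  "steps": [
    {"x":0.006,"y":0.006,"z":0,"ax":0,"ay":0,"az":0,"claw":0.094},
    {"x":0,"y":0,"z":0,"ax":0,"ay":0,"az":0,"claw":0.094}
  ]
}}

```text
time_s: 1.52
ee_pos: [0.5146, -0.2217, 0.2938]
eef_rot: [-3.136, -0.012, 1.744]
force: [0.5, -0.0, 0.9]
grip_width: 0.0938
```

Run:
```python
from h import *
go(.525,-.23,.28,98.8)
o,im,d,p=snap('wrist','w1')
P=cloud(d,p,o);Q=P.reshape(-1,3);Q=Q[~np.isnan(Q).any(1)]
for lo,hi in [(.1,.1095),(.055,.063),(.1105,.12)]:
    m=((P[...,2]>lo)&(P[...,2]<hi)&(abs(P[...,1]+.22)<.12)).astype(np.uint8)
    n,l,s,c=cv2.connectedComponentsWithStats(m)
    for i in range(1,n):
        if s[i,4]>300: 
            q=P[l==i];print(lo,c[i],s[i,4],np.median(q[:,2]),cv2.minAreaRect((q[:,:2]*1000).astype(np.float32)))
hsv=cv2.cvtColor(im,cv2.COLOR_RGB2HSV)
b=cv2.inRange(hsv,(105,120,40),(125,255,255))
n,l,s,c=cv2.connectedComponentsWithStats(b)
for i in range(1,n):
    if s[i,4]>300:print('blue',c[i],s[i],np.nanmedian(P[l==i],0))
```

```text
t 1.52 pos [ 0.5146 -0.2217  0.2938] rpy [-179.7    -0.71   99.92] F [ 0.52 -0.    0.86] w 0.0938
tool shift mm [-10.2   8.9  13.6] turn [-0.31 -0.7   1.12] rows 0.47944254881642934
0.1 [268.02918856 173.82661996] 1713 0.10639860899137021 ((528.9176025390625, -218.29629516601562), (64.21907806396484, 48.328392028808594), 8.28753662109375)
0.1 [478.4335443 202.9778481] 316 0.10467103186410714 ((820.0469970703125, -209.31430053710938), (73.95248413085938, 5.685213565826416), 87.69827270507812)
0.055 [264.78197382 172.56747231] 1986 0.06018602664892406 ((529.9644775390625, -226.28292846679688), (128.9926300048828, 70.54446411132812), 8.466196060180664)
0.1105 [269.06902655 140.57345133] 1695 0.11214522452867942 ((521.7478637695312, -173.80929565429688), (128.00985717773438, 23.00149154663086), 8.622125625610352)
0.1105 [462.06577778 230.34311111] 1125 0.11622657753679638 ((805.51611328125, -237.45498657226562), (146.3336181640625, 50.47677993774414), 80.52265167236328)
blue [491.68562401  23.66508689] [476  10  32  28 633] [ 0.73710514 -0.00628034  0.12968876]
blue [182.72797527 118.60278207] [163 100  40  39 647] [ 0.39182438 -0.16975943  0.0346682 ]
blue [267.99282125 172.07394113] [ 244  153   49   40 1393] [ 0.52827657 -0.21306238  0.10619308]
```

View pics/w1.png

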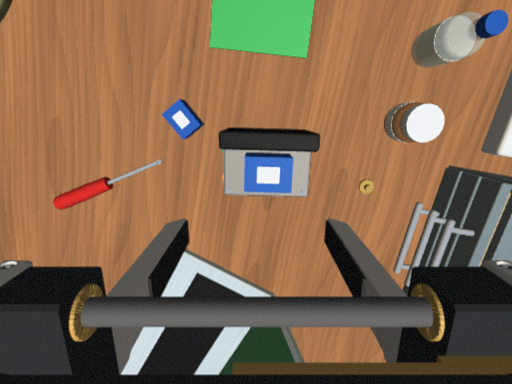

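The wrist view shows the cover on the station at (268,174), with the wall above it and the jaws aligned. The cover centre comes out at (0.529, -0.218), yaw about 8.4°.

Run:
```python
from h import *
go(.529,-.218,.16,98.4)
```

```text
t 1.57 pos [ 0.5141 -0.2224  0.2937] rpy [-179.69   -0.71   99.89] F [ 0.47  0.09 -0.09] w 0.0938
tool shift mm [1.000e-01 1.620e+01 1.336e+02] turn [-0.32 -0.71  1.49] rows 3.3655847869525792
```

Request:
{"op": "step_arm", "data": {
  "steps": [
    {"x":0,"y":0.004,"z":0.033,"ax":-0.1,"ay":-0.2,"az":0.4,"claw":0.094},
    {"x":0,"y":0.004,"z":0.033,"ax":-0.1,"ay":-0.2,"az":0.4,"claw":0.094},
    {"x":0,"y":0.004,"z":0.033,"ax":-0.1,"ay":-0.2,"az":0.4,"claw":0.094},
    {"x":0,"y":0.004,"z":0.033,"ax":0,"ay":-0.2,"az":0.3,"claw":0.094},
    {"x":0,"y":0,"z":0,"ax":0,"ay":0,"az":0,"claw":0.094}
  ]
}}

```text
time_s: 1.98
ee_pos: [0.5264, -0.2252, 0.1591]
eef_rot: [3.138, 0.006, 1.71]
force: [0.3, 0.8, -1.0]
grip_width: 0.0938
```

Run:
```python
from h import *
go(.529,-.218,.07,98.4)
```

```text
t 1.98 pos [ 0.5264 -0.2252  0.1591] rpy [179.81   0.35  97.95] F [ 0.3   0.83 -0.99] w 0.0938
tool shift mm [ 7.3  3.3 89.1] turn [ 0.18  0.35 -0.45] rows 2.2356899185474157
```

Request:
{"op": "step_arm", "data": {
  "steps": [
    {"x":0.007,"y":0.003,"z":0,"ax":0.2,"ay":0.3,"az":-0.4,"claw":0.094},
    {"x":0,"y":0,"z":0,"ax":0,"ay":0,"az":0,"claw":0.094}
  ]
}}

```text
time_s: 2.15
ee_pos: [0.527, -0.2195, 0.1604]
eef_rot: [-3.14, -0.0, 1.714]
force: [-0.1, 0.1, 1.3]
grip_width: 0.0938
```

Run:
```python
from h import *
go(.529,-.218,.07,98.4)
```

```text
t 2.15 pos [ 0.527  -0.2195  0.1604] rpy [-1.7991e+02 -1.0000e-02  9.8220e+01] F [-0.14  0.08  1.27] w 0.0938
tool shift mm [ 1.2  2.3 90.4] turn [-0.09 -0.02 -0.18] rows 2.2618011498757236
```

Request:
{"op": "step_arm", "data": {
  "steps": [
    {"x":0.001,"y":0.002,"z":0.025,"ax":0,"ay":0,"az":0,"claw":0.094},
    {"x":0,"y":0,"z":0.025,"ax":0,"ay":0,"az":0,"claw":0.094},
    {"x":0,"y":0,"z":0.025,"ax":0,"ay":0,"az":0,"claw":0.094},
    {"x":0,"y":0,"z":0.015,"ax":0,"ay":0,"az":0,"claw":0.094},
    {"x":0,"y":0,"z":0,"ax":0,"ay":0,"az":0,"claw":0.094}
  ]
}}

```text
time_s: 2.57
ee_pos: [0.5331, -0.2228, 0.0807]
eef_rot: [3.128, 0.01, 1.713]
force: [-0.5, 1.6, -0.7]
grip_width: 0.0938
```

Run:
```python
from h import *
go(.529,-.218,.07,98.4)
```

```text
t 2.57 pos [ 0.5331 -0.2228  0.0807] rpy [179.23   0.56  98.15] F [-0.46  1.64 -0.7 ] w 0.0938
tool shift mm [ 5.5 -3.5 10.6] turn [ 0.76  0.56 -0.24] rows 0.3111672517286401
```

Request:
{"op": "step_arm", "data": {
  "steps": [
    {"x":0.005,"y":-0.003,"z":0.005,"ax":0.7,"ay":0.5,"az":-0.2,"claw":0.094},
    {"x":0,"y":0,"z":0.005,"ax":0,"ay":0,"az":0,"claw":0.094},
    {"x":0,"y":0,"z":0,"ax":0,"ay":0,"az":0,"claw":0.094}
  ]
}}

```text
time_s: 2.82
ee_pos: [0.5309, -0.2196, 0.0755]
eef_rot: [3.136, 0.004, 1.717]
force: [-0.0, 0.3, -0.5]
grip_width: 0.0943
```

Run:
```python
from h import *
go(.529,-.218,.07,98.4)
```

```text
t 2.82 pos [ 0.5309 -0.2196  0.0755] rpy [179.7    0.22  98.35] F [-0.    0.32 -0.47] w 0.0943
tool shift mm [ 1.9 -1.7  5.5] turn [ 0.3   0.22 -0.05] rows 0.15190128940421496
```

Request:
{"op": "step_arm", "data": {
  "steps": [
    {"x":0.002,"y":-0.002,"z":0.006,"ax":0.3,"ay":0.2,"az":0,"claw":0.094},
    {"x":0,"y":0,"z":0,"ax":0,"ay":0,"az":0,"claw":0.094}
  ]
}}

```text
time_s: 2.98
ee_pos: [0.5293, -0.2182, 0.0712]
eef_rot: [3.14, 0.002, 1.717]
force: [-0.7, 0.2, -0.6]
grip_width: 0.0937
```

Run:
```python
from h import *
go(.529,-.218,.07,98.4)
```

```text
t 2.98 pos [ 0.5293 -0.2182  0.0712] rpy [1.7988e+02 9.0000e-02 9.8350e+01] F [-0.72  0.23 -0.55] w 0.0937
tool shift mm [ 0.3 -0.3  1.2] turn [ 0.12  0.1  -0.05] rows 0.03208831761908374
```

Request:
{"op": "step_arm", "data": {
  "steps": [
    {"x":0,"y":0,"z":0.001,"ax":0,"ay":0,"az":0,"claw":0.05},
    {"x":0,"y":0,"z":0,"ax":0,"ay":0,"az":0,"claw":0.05},
    {"x":0,"y":0,"z":0,"ax":0,"ay":0,"az":0,"claw":0.05},
    {"x":0,"y":0,"z":0,"ax":0,"ay":0,"az":0,"claw":0.05},
    {"x":0,"y":0,"z":0,"ax":0,"ay":0,"az":0,"claw":0.05}
  ],
  "grip_force": 20
}}

```text
time_s: 3.4
ee_pos: [0.5299, -0.2184, 0.0714]
eef_rot: [3.138, 0.003, 1.717]
force: [-0.2, 0.1, -0.2]
grip_width: 0.0639
```

Request:
{"op": "step_arm", "data": {
  "steps": [
    {"x":0,"y":0,"z":0,"ax":0,"ay":0,"az":0,"claw":0.05},
    {"x":0,"y":0,"z":0,"ax":0,"ay":0,"az":0,"claw":0.05}
  ],
  "grip_force": 20
}}

```text
time_s: 3.57
ee_pos: [0.5299, -0.2184, 0.0715]
eef_rot: [3.138, 0.003, 1.717]
force: [-0.4, 0.6, -0.4]
grip_width: 0.0638
```

Gripped at 64 mm. Now I'll lift it straight up.

Request:
{"op": "step_arm", "data": {
  "steps": [
    {"x":0,"y":0,"z":-0.015,"ax":0,"ay":0,"az":0,"claw":0.05},
    {"x":0,"y":0,"z":-0.02,"ax":0,"ay":0,"az":0,"claw":0.05},
    {"x":0,"y":0,"z":-0.025,"ax":0,"ay":0,"az":0,"claw":0.05},
    {"x":0,"y":0,"z":-0.025,"ax":0,"ay":0,"az":0,"claw":0.05},
    {"x":0,"y":0,"z":-0.02,"ax":0,"ay":0,"az":0,"claw":0.05}
  ]
}}

```text
time_s: 3.98
ee_pos: [0.5271, -0.2171, 0.1749]
eef_rot: [-3.136, -0.003, 1.717]
force: [0.4, 0.9, 0.3]
grip_width: 0.064
```

Run:
```python
from h import *
go(.481,.012,.17,94)
o,im,d,p=snap('scene','s1');x=cv2.resize(im[120:320,90:330],None,fx=3,fy=3,interpolation=cv2.INTER_CUBIC);cv2.imwrite('pics/s1z.png',x[:,:,::-1])
```

```text
t 3.98 pos [ 0.5271 -0.2171  0.1749] rpy [-179.69   -0.2    98.36] F [0.36 0.94 0.31] w 0.064
tool shift mm [233.4 -12.3   5.8] turn [-0.32 -0.19  4.36] rows 5.843669916707711
```

View pics/s1z.png

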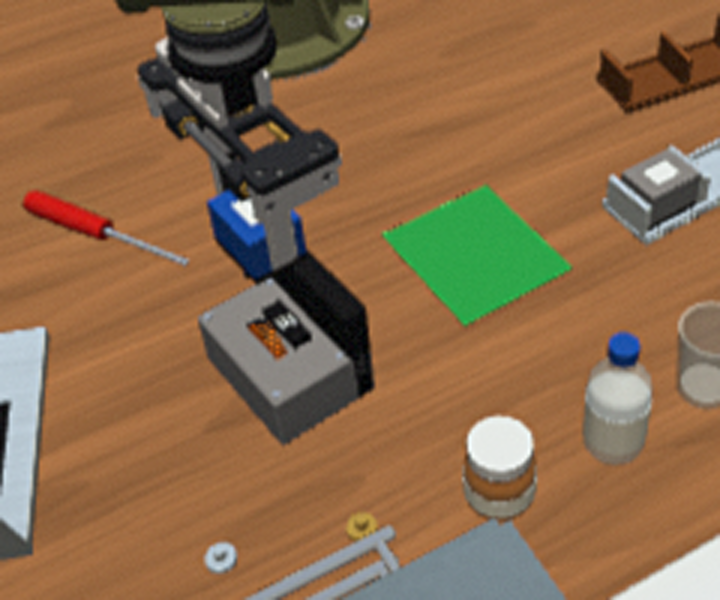

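The cover hangs level in the gripper above the wall, and the wheel and hood show beneath it at (283,325). Next I'll move it over the mat.

Request:
{"op": "step_arm", "data": {
  "steps": [
    {"x":0.02,"y":-0.001,"z":0,"ax":-0.1,"ay":0,"az":0,"claw":0.05},
    {"x":0.04,"y":-0.002,"z":0,"ax":-0.1,"ay":0,"az":0,"claw":0.05},
    {"x":0.04,"y":-0.003,"z":0,"ax":-0.1,"ay":0,"az":0,"claw":0.05},
    {"x":0.04,"y":-0.003,"z":0,"ax":0,"ay":0,"az":0,"claw":0.05},
    {"x":0.04,"y":-0.003,"z":0,"ax":0,"ay":0,"az":0,"claw":0.05}
  ]
}}

```text
time_s: 4.45
ee_pos: [0.49, -0.0417, 0.1791]
eef_rot: [3.134, 0.002, 1.708]
force: [0.4, 0.3, -0.5]
grip_width: 0.0642
```

Request:
{"op": "step_arm", "data": {
  "steps": [
    {"x":0.03,"y":0,"z":0,"ax":0,"ay":0,"az":0,"claw":0.05},
    {"x":0.015,"y":0,"z":0,"ax":0,"ay":0,"az":0,"claw":0.05},
    {"x":0,"y":0,"z":0,"ax":0,"ay":0,"az":0,"claw":0.05}
  ]
}}

```text
time_s: 4.7
ee_pos: [0.4811, 0.0105, 0.1785]
eef_rot: [3.134, 0.002, 1.712]
force: [-0.5, -0.3, -0.5]
grip_width: 0.0637
```

Run:
```python
from h import *
go(.481,.012,.06,98)
```

```text
t 4.7 pos [0.4811 0.0105 0.1785] rpy [1.7955e+02 9.0000e-02 9.8120e+01] F [-0.51 -0.26 -0.48] w 0.0637
tool shift mm [  1.7  -0.9 118.5] turn [0.45 0.09 0.12] rows 2.9620060217989765
```

Request:
{"op": "step_arm", "data": {
  "steps": [
    {"x":0,"y":0,"z":0.03,"ax":0.4,"ay":0,"az":0,"claw":0.05},
    {"x":0,"y":0,"z":0.035,"ax":0,"ay":0,"az":0,"claw":0.05},
    {"x":0,"y":0,"z":0.035,"ax":0,"ay":0,"az":0,"claw":0.05},
    {"x":0,"y":0,"z":0.03,"ax":0,"ay":0,"az":0,"claw":0.05},
    {"x":0,"y":0,"z":0,"ax":0,"ay":0,"az":0,"claw":0.05}
  ]
}}

```text
time_s: 5.12
ee_pos: [0.4835, 0.009, 0.0454]
eef_rot: [3.134, 0.003, 1.715]
force: [-0.8, -0.7, -1.2]
grip_width: 0.0642
```

Run:
```python
from h import *
go(.481,.012,.0145,98)
```

```text
t 5.12 pos [0.4835 0.009  0.0454] rpy [179.57   0.19  98.26] F [-0.78 -0.68 -1.19] w 0.0642
tool shift mm [ 3.5 -2.3 30.9] turn [0.43 0.19 0.26] rows 0.7786030974521301
```

Request:
{"op": "step_arm", "data": {
  "steps": [
    {"x":0.003,"y":-0.002,"z":0.01,"ax":0.4,"ay":0.2,"az":0,"claw":0.05},
    {"x":0,"y":0,"z":0.008,"ax":0,"ay":0,"az":0,"claw":0.05},
    {"x":0,"y":0,"z":0.004,"ax":0,"ay":0,"az":0,"claw":0.05},
    {"x":0,"y":0,"z":0.004,"ax":0,"ay":0,"az":0,"claw":0.05},
    {"x":0,"y":0,"z":0,"ax":0,"ay":0,"az":0,"claw":0.05}
  ]
}}

```text
time_s: 5.53
ee_pos: [0.4832, 0.0101, 0.0207]
eef_rot: [3.139, 0.0, 1.713]
force: [-0.1, 0.3, -0.5]
grip_width: 0.0642
```

Run:
```python
from h import *
go(.481,.012,.0145,98)
```

```text
t 5.53 pos [0.4832 0.0101 0.0207] rpy [1.7983e+02 2.0000e-02 9.8170e+01] F [-0.09  0.29 -0.46] w 0.0642
tool shift mm [ 2.2 -1.9  6.2] turn [0.17 0.02 0.17] rows 0.1709516527884234
```

Request:
{"op": "step_arm", "data": {
  "steps": [
    {"x":0,"y":0,"z":0.003,"ax":0,"ay":0,"az":0,"claw":0.05},
    {"x":0,"y":0,"z":0.002,"ax":0,"ay":0,"az":0,"claw":0.05},
    {"x":0,"y":0,"z":0.002,"ax":0,"ay":0,"az":0,"claw":0.05},
    {"x":0,"y":0,"z":0,"ax":0,"ay":0,"az":0,"claw":0.05}
  ]
}}

```text
time_s: 5.87
ee_pos: [0.4847, 0.01, 0.0153]
eef_rot: [3.134, 0.001, 1.714]
force: [-0.6, -0.4, -0.2]
grip_width: 0.0642
```

Request:
{"op": "step_arm", "data": {
  "steps": [
    {"x":0,"y":0,"z":0.001,"ax":0,"ay":0,"az":0,"claw":0.05},
    {"x":0,"y":0,"z":0.001,"ax":0,"ay":0,"az":0,"claw":0.05},
    {"x":0,"y":0,"z":0.001,"ax":0,"ay":0,"az":0,"claw":0.05},
    {"x":0,"y":0,"z":0,"ax":0,"ay":0,"az":0,"claw":0.05}
  ]
}}

```text
time_s: 6.2
ee_pos: [0.4852, 0.01, 0.0148]
eef_rot: [3.134, 0.002, 1.714]
force: [1.2, -0.4, -1.0]
grip_width: 0.0639
```

Request:
{"op": "step_arm", "data": {
  "steps": [
    {"x":0,"y":0,"z":0.003,"ax":0,"ay":0,"az":0,"claw":0.05},
    {"x":0,"y":0,"z":0,"ax":0,"ay":0,"az":0,"claw":0.05}
  ]
}}

```text
time_s: 6.37
ee_pos: [0.4856, 0.01, 0.0133]
eef_rot: [3.133, 0.002, 1.714]
force: [0.3, -0.2, -0.0]
grip_width: 0.0638
```

Request:
{"op": "step_arm", "data": {
  "steps": [
    {"x":0,"y":0,"z":0.003,"ax":0.3,"ay":0,"az":0,"claw":0.05},
    {"x":0,"y":0,"z":0,"ax":0,"ay":0,"az":0,"claw":0.05}
  ]
}}

```text
time_s: 6.53
ee_pos: [0.4861, 0.0098, 0.0115]
eef_rot: [3.138, 0.002, 1.715]
force: [0.2, -0.5, -0.2]
grip_width: 0.064
```

Run:
```python
from h import *
go(.481,.012,.0145,98)
o,im,d,p=snap('scene','s2');x=cv2.resize(im[150:270,160:310],None,fx=5,fy=5,interpolation=cv2.INTER_CUBIC);cv2.imwrite('pics/s2z.png',x[:,:,::-1])
```

```text
t 6.53 pos [0.4861 0.0098 0.0115] rpy [1.7978e+02 1.4000e-01 9.8240e+01] F [ 0.21 -0.5  -0.23] w 0.064
tool shift mm [ 2.9 -4.7 -3. ] turn [0.22 0.14 0.24] rows 0.1566944316535762
```

View pics/s2z.png

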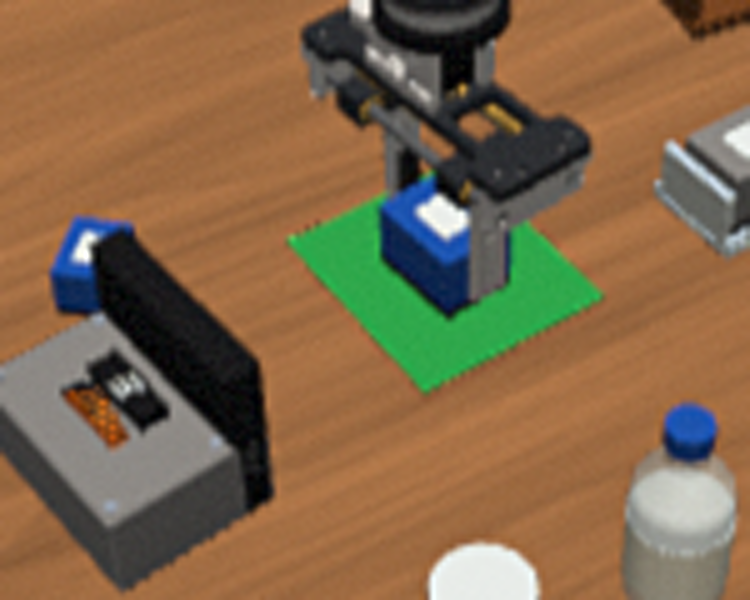

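Run:
```python
from h import *
o,im,d,p=snap('wrist','w2')
P=cloud(d,p,o)
for (lo,hi) in [(.035,.07),(-.005,.012)]:
    m=(P[...,2]>lo)&(P[...,2]<hi)&(abs(P[...,0]-.485)<.03)&(abs(P[...,1]-.01)<.06)
    print(m.sum(), np.median(P[m],0), np.percentile(P[m][:,2],[5,50,95]))
hsv=cv2.cvtColor(im,cv2.COLOR_RGB2HSV);b=cv2.inRange(hsv,(105,120,40),(125,255,255))
n,l,s,c=cv2.connectedComponentsWithStats(b)
for i in range(1,n):
    if s[i,4]>300:print('blue',c[i],s[i],np.nanmedian(P[l==i],0),np.nanpercentile(P[l==i][:,2],[10,50,90]))
go(.48,.01,.011,98)
```

```text
9212 [0.48491254 0.0144282  0.04978869] [0.04229655 0.04978869 0.05093656]
4973 [0.4833503  0.05124935 0.00343075] [0.00236274 0.00343075 0.00600421]
blue [256.27236    243.54483223] [ 197  198  119   97 8911] [0.48469571 0.02244513 0.04952006] [0.03103173 0.04952006 0.05037563]
t 6.63 pos [0.486  0.0099 0.0113] rpy [1.7976e+02 1.3000e-01 9.8230e+01] F [-0.76  0.5  -1.14] w 0.0636
tool shift mm [ 1.  -5.9  0.3] turn [0.24 0.13 0.23] rows 0.15082742326127632
```

View pics/w2.png

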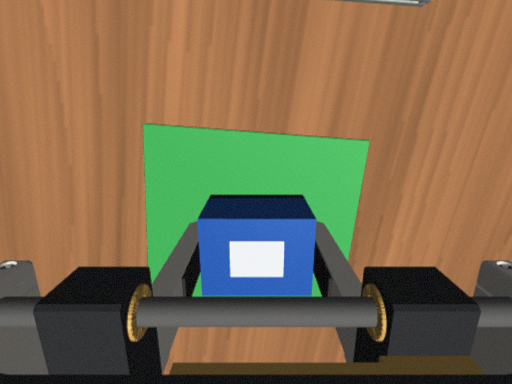

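The wrist view shows the cover between the jaws at (256,245) on the mat. Its top is at 0.0498 and the mat at 0.0034, so it stands on the mat and I can release.

Request:
{"op": "step_arm", "data": {
  "steps": [
    {"x":0,"y":0,"z":0,"ax":0,"ay":0,"az":0,"claw":0.094},
    {"x":0,"y":0,"z":0,"ax":0,"ay":0,"az":0,"claw":0.094},
    {"x":0,"y":0,"z":0,"ax":0,"ay":0,"az":0,"claw":0.094},
    {"x":0,"y":0,"z":0,"ax":0,"ay":0,"az":0,"claw":0.094},
    {"x":0,"y":0,"z":0,"ax":0,"ay":0,"az":0,"claw":0.094}
  ]
}}

```text
time_s: 7.05
ee_pos: [0.4859, 0.0099, 0.0106]
eef_rot: [3.138, 0.002, 1.714]
force: [0.1, 0.1, 0.5]
grip_width: 0.0926
```

Run:
```python
from h import *
go(.485,.01,.17,98.2)
```

```text
t 7.05 pos [0.4859 0.0099 0.0106] rpy [1.7979e+02 1.2000e-01 9.8230e+01] F [0.12 0.14 0.49] w 0.0926
tool shift mm [  -0.2   -0.3 -159.4] turn [0.21 0.12 0.03] rows 3.9856573076799515
```

Request:
{"op": "step_arm", "data": {
  "steps": [
    {"x":0,"y":0,"z":-0.03,"ax":0,"ay":0,"az":0,"claw":0.094},
    {"x":0,"y":0,"z":-0.04,"ax":0,"ay":0,"az":0,"claw":0.094},
    {"x":0,"y":0,"z":-0.04,"ax":0,"ay":0,"az":0,"claw":0.0},
    {"x":-0.01,"y":0,"z":-0.04,"ax":0,"ay":0,"az":0,"claw":0.0},
    {"x":-0.035,"y":0,"z":-0.02,"ax":0,"ay":0,"az":0,"claw":0.0}
  ]
}}

```text
time_s: 7.47
ee_pos: [0.4882, -0.0316, 0.1821]
eef_rot: [-3.133, -0.001, 1.719]
force: [1.0, -0.0, 0.4]
grip_width: 0.0774
```

Run:
```python
from h import *
go(.535,-.27,.21,98.4)
```

```text
t 7.47 pos [ 0.4882 -0.0316  0.1821] rpy [-1.7952e+02 -4.0000e-02  9.8470e+01] F [ 0.97 -0.04  0.37] w 0.0774
tool shift mm [-242.7   10.9  -28.1] turn [-0.48 -0.04  0.07] rows 6.113477170681925
```

Request:
{"op": "step_arm", "data": {
  "steps": [
    {"x":-0.04,"y":0.002,"z":-0.006,"ax":-0.1,"ay":0,"az":0,"claw":0.0},
    {"x":-0.04,"y":0.002,"z":-0.006,"ax":-0.1,"ay":0,"az":0,"claw":0.0},
    {"x":-0.04,"y":0.002,"z":-0.006,"ax":-0.1,"ay":0,"az":0,"claw":0.0},
    {"x":-0.04,"y":0.002,"z":-0.006,"ax":0,"ay":0,"az":0,"claw":0.0},
    {"x":-0.04,"y":0.002,"z":-0.005,"ax":0,"ay":0,"az":0,"claw":0.0}
  ]
}}

```text
time_s: 7.88
ee_pos: [0.5295, -0.2331, 0.22]
eef_rot: [3.134, 0.004, 1.725]
force: [-0.3, 0.5, -0.0]
grip_width: 0.0444
```

Request:
{"op": "step_arm", "data": {
  "steps": [
    {"x":-0.03,"y":0,"z":0,"ax":0,"ay":0,"az":0,"claw":0.0},
    {"x":0,"y":0,"z":0,"ax":0,"ay":0,"az":0,"claw":0.0},
    {"x":0,"y":0,"z":0,"ax":0,"ay":0,"az":0,"claw":0.0}
  ]
}}

```text
time_s: 8.13
ee_pos: [0.5338, -0.2716, 0.2201]
eef_rot: [3.133, 0.005, 1.718]
force: [-0.4, 1.0, -0.3]
grip_width: 0.0238
```

Run:
```python
from h import *
go(.535,-.27,.21,98.4)
o,im,d,p=snap('wrist','w3')
```

```text
t 8.13 pos [ 0.5338 -0.2716  0.2201] rpy [179.53   0.3   98.43] F [-0.35  0.96 -0.29] w 0.0238
tool shift mm [ 1.4  1.3 10.1] turn [0.47 0.3  0.04] rows 0.2571080237335751
```

View pics/w3.png

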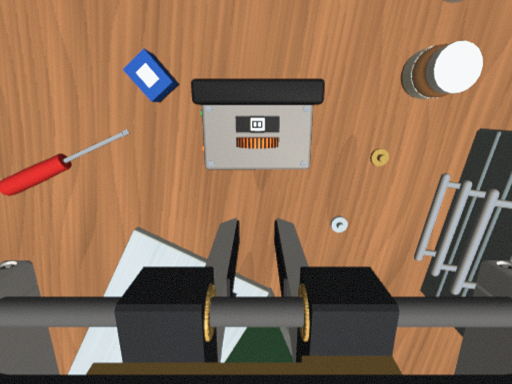

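Run:
```python
from h import *
o,im,d,p=pickle.load(open('w3.pkl','rb'));P=cloud(d,p,o)
hsv=cv2.cvtColor(im,cv2.COLOR_RGB2HSV)
m=cv2.inRange(hsv,(5,150,80),(20,255,255));m[:130]=0;m[155:]=0;m[:,:230]=0;m[:,290:]=0
v,u=np.nonzero(m);print('orange',u.min(),u.max(),v.min(),v.max(),(u.min()+u.max())/2,(v.min()+v.max())/2)
c=onz([[(u.min()+u.max())/2,(v.min()+v.max())/2]],.071,p,o)[0];print('wheel',c)
w=(im.min(2)>150).astype(np.uint8);w[:112]=0;w[136:]=0;w[:,:240]=0;w[:,275:]=0
v,u=np.nonzero(w);print('win',u.min(),u.max(),v.min(),v.max());print(onz([[(u.min()+u.max())/2,(v.min()+v.max())/2]],.0705,p,o)[0])
m=((P[...,2]>.055)&(P[...,2]<.0635)&(abs(P[...,1]+.22)<.12)&(abs(P[...,0]-.53)<.1)).astype(np.uint8)
print('station',rect(m,.06,p,o)[0])
q=P[100:170,200:315].reshape(-1,3);z=np.nanmax(P[136:150,250:266,2]);print('zmax wheel',z,np.nanmedian(P[118:130,250:266,2]))
x=cv2.resize(im[100:172,200:316],None,fx=6,fy=6,interpolation=cv2.INTER_CUBIC);x=cv2.rotate(x,cv2.ROTATE_90_COUNTERCLOCKWISE);cv2.imwrite('pics/w3z.png',x[:,:,::-1])
```

```text
orange 238 276 138 147 257.0 142.5
wheel [ 0.52942216 -0.22783437  0.071     ]
win 240 274 112 135
[ 0.52627784 -0.20666752  0.0705    ]
station ((528.9398193359375, -223.16522216796875), (128.5811767578125, 74.07185363769531), 8.434609413146973)
zmax wheel 0.07708597754502272 0.06927516229198108
```

View pics/w3z.png

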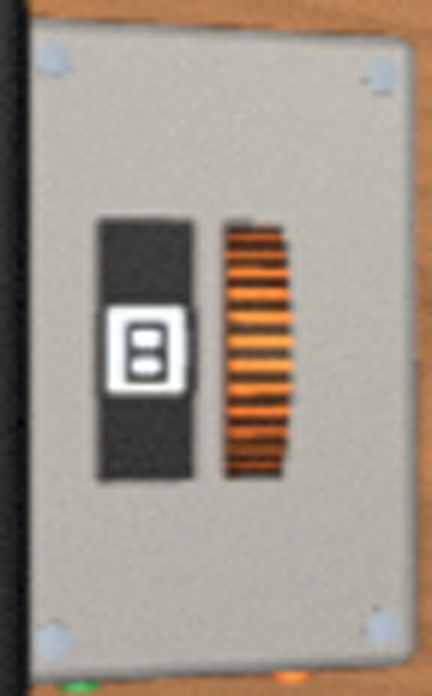

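The window at (146,350) in the rotated crop shows an 8, nearly centred, so the wheel is at about 5.03 rad. It needs roughly -2.5 rad, which is 75 mm of drag to -x. The wheel top is at about (0.5295, -0.228).

Run:
```python
from h import *
go(.5384,-.2267,.1,98.4)
```

```text
t 8.18 pos [ 0.5337 -0.2712  0.2199] rpy [179.55   0.3   98.46] F [ 0.41  0.71 -0.12] w 0.0203
tool shift mm [ 44.   10.2 119.8] turn [0.45 0.3  0.06] rows 3.2004782932463387
```

Request:
{"op": "step_arm", "data": {
  "steps": [
    {"x":0.02,"y":0.005,"z":0.025,"ax":0.4,"ay":0.3,"az":0,"claw":0.0},
    {"x":0.022,"y":0.005,"z":0.03,"ax":0,"ay":0,"az":0,"claw":0.0},
    {"x":0,"y":0,"z":0.03,"ax":0,"ay":0,"az":0,"claw":0.0},
    {"x":0,"y":0,"z":0.01,"ax":0,"ay":0,"az":0,"claw":0.0},
    {"x":0,"y":0,"z":0,"ax":0,"ay":0,"az":0,"claw":0.0}
  ]
}}

```text
time_s: 8.6
ee_pos: [0.538, -0.2223, 0.1235]
eef_rot: [3.138, 0.002, 1.722]
force: [-0.3, -0.0, 0.1]
grip_width: 0.0002
```

Run:
```python
from h import *
go(.5384,-.2267,.082,98.4)
```

```text
t 8.6 pos [ 0.538  -0.2223  0.1235] rpy [1.7981e+02 9.0000e-02 9.8660e+01] F [-0.31 -0.02  0.13] w 0.0002
tool shift mm [-4.3 -0.4 41.5] turn [0.19 0.09 0.26] rows 1.0429563183689345
```

Request:
{"op": "step_arm", "data": {
  "steps": [
    {"x":-0.004,"y":0,"z":0.015,"ax":0.1,"ay":0,"az":0.2,"claw":0.0},
    {"x":0,"y":0,"z":0.015,"ax":0,"ay":0,"az":0,"claw":0.0},
    {"x":0,"y":0,"z":0.01,"ax":0,"ay":0,"az":0,"claw":0.0},
    {"x":0,"y":0,"z":0,"ax":0,"ay":0,"az":0,"claw":0.0}
  ]
}}

```text
time_s: 8.93
ee_pos: [0.5407, -0.2257, 0.0874]
eef_rot: [3.136, 0.004, 1.721]
force: [-0.9, 0.1, 0.1]
grip_width: 0.0003
```

Run:
```python
from h import *
go(.5384,-.2267,.075,98.4)
```

```text
t 8.93 pos [ 0.5407 -0.2257  0.0874] rpy [179.68   0.25  98.59] F [-0.9   0.06  0.1 ] w 0.0003
tool shift mm [-0.6 -2.5 12.4] turn [0.32 0.25 0.19] rows 0.3172236031851549
```

Request:
{"op": "step_arm", "data": {
  "steps": [
    {"x":-0.001,"y":-0.001,"z":0.007,"ax":0.3,"ay":0.2,"az":0.2,"claw":0.0},
    {"x":0,"y":0,"z":0.004,"ax":0,"ay":0,"az":0,"claw":0.0},
    {"x":0,"y":0,"z":0.003,"ax":0,"ay":0,"az":0,"claw":0.0},
    {"x":0,"y":0,"z":0,"ax":0,"ay":0,"az":0,"claw":0.0}
  ]
}}

```text
time_s: 9.27
ee_pos: [0.5412, -0.2277, 0.076]
eef_rot: [3.138, 0.003, 1.717]
force: [-0.6, -0.7, -0.5]
grip_width: 0.0004
```

Request:
{"op": "step_arm", "data": {
  "steps": [
    {"x":0,"y":0,"z":0.002,"ax":0,"ay":0,"az":0,"claw":0.0},
    {"x":0,"y":0,"z":0.002,"ax":0,"ay":0,"az":0,"claw":0.0}
  ]
}}

```text
time_s: 9.43
ee_pos: [0.5417, -0.228, 0.0728]
eef_rot: [3.137, 0.004, 1.717]
force: [1.1, 0.8, 5.1]
grip_width: 0.0005
```

Request:
{"op": "step_arm", "data": {
  "steps": [
    {"x":0,"y":-0.005,"z":0.0015,"ax":0,"ay":0,"az":0,"claw":0.0},
    {"x":0,"y":-0.005,"z":0.0015,"ax":0,"ay":0,"az":0,"claw":0.0}
  ]
}}

```text
time_s: 9.6
ee_pos: [0.536, -0.2294, 0.0738]
eef_rot: [3.126, 0.007, 1.717]
force: [3.3, 8.7, 19.8]
grip_width: 0.0006
```

Request:
{"op": "step_arm", "data": {
  "steps": [
    {"x":0,"y":-0.005,"z":-0.0005,"ax":0,"ay":0,"az":0,"claw":0.0},
    {"x":0,"y":-0.005,"z":0,"ax":0,"ay":0,"az":0,"claw":0.0}
  ]
}}

```text
time_s: 9.77
ee_pos: [0.5271, -0.2308, 0.0759]
eef_rot: [3.122, 0.009, 1.718]
force: [0.2, 0.1, 0.7]
grip_width: 0.0004
```

Request:
{"op": "step_arm", "data": {
  "steps": [
    {"x":0.001,"y":-0.004,"z":0.002,"ax":0.8,"ay":0.4,"az":0,"claw":0.0},
    {"x":0,"y":-0.004,"z":0.001,"ax":0,"ay":0,"az":0,"claw":0.0}
  ]
}}

```text
time_s: 9.93
ee_pos: [0.5183, -0.2313, 0.0732]
eef_rot: [3.137, 0.002, 1.718]
force: [1.1, 1.5, 1.9]
grip_width: 0.0006
```

```bash
cat >> h.py <<'E'
def look(tag):
    o,im,d,p=snap('wrist',tag);T=np.linalg.inv(campose(p,o));f=192/np.tan(np.radians(p['fov_y']/2))
    ex=np.array([.989,.147,0]);ey=np.array([-.147,.989,0]);c=np.array([.5263,-.2067,.0705])
    pts=[c+a*ex+b*ey for a,b in [(30,14),(30,-14),(-30,-14),(-30,14)]] if 0 else [c+.04*(a*ex+b*ey) for a,b in [(1,1),(1,-1),(-1,-1),(-1,1)]]
    q=[]
    for X in pts:
        k=T[:3,:3]@X+T[:3,3];q.append([p['cx']+f*k[0]/-k[2],p['cy']-f*k[1]/-k[2]])
    H=cv2.getPerspectiveTransform(np.float32(q),np.float32([[0,0],[480,0],[480,480],[0,480]]))
    w=cv2.warpPerspective(im,H,(480,480),flags=cv2.INTER_CUBIC);cv2.imwrite(f'pics/{tag}r.png',w[:,:,::-1])
E
python3 - <<'E'
from h import *
look('w4');go(.5384,-.2267,.085,98.4)
E
```

```text
t 9.98 pos [ 0.5176 -0.2313  0.0728] rpy [1.7974e+02 1.3000e-01 9.8390e+01] F [-2.21 -0.91  4.06] w 0.0006
tool shift mm [  1.5  21.3 -12.1] turn [ 0.26  0.13 -0.01] rows 0.613765804683731
```

View pics/w4r.png

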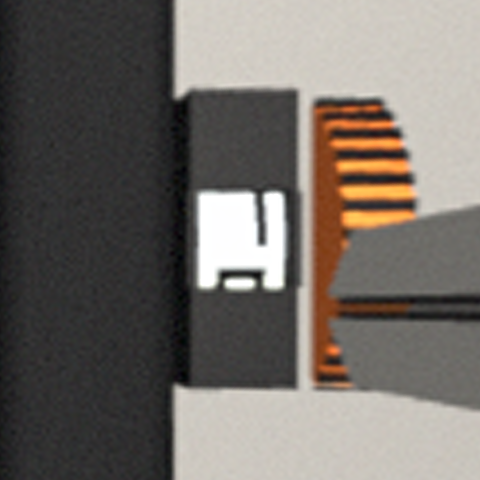

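View pics/w4.png

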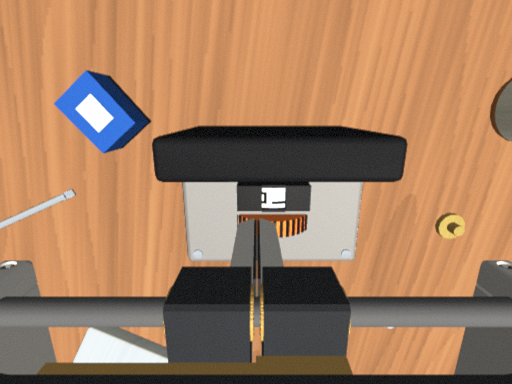

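The rectified window shows the top of the 8 at the bottom edge and the foot of a 7 coming in from above, so the wheel is at roughly 4.6 and turning the right way. Next stroke.

Request:
{"op": "step_arm", "data": {
  "steps": [
    {"x":0,"y":0,"z":-0.012,"ax":0.2,"ay":0,"az":0,"claw":0.0},
    {"x":0.001,"y":0.02,"z":0,"ax":0,"ay":0,"az":0,"claw":0.0},
    {"x":0,"y":0.008,"z":0,"ax":0,"ay":0,"az":0,"claw":0.0},
    {"x":0,"y":0,"z":0.005,"ax":0,"ay":0,"az":0,"claw":0.0},
    {"x":0,"y":0,"z":0,"ax":0,"ay":0,"az":0,"claw":0.0}
  ]
}}

```text
time_s: 10.4
ee_pos: [0.5436, -0.2262, 0.0773]
eef_rot: [-3.138, -0.0, 1.716]
force: [-0.7, 0.4, -0.6]
grip_width: 0.0003
```

Run:
```python
from h import *
go(.5400,-.2267,.0735,98.4)
```

```text
t 10.4 pos [ 0.5436 -0.2262  0.0773] rpy [-1.7979e+02 -3.0000e-02  9.8340e+01] F [-0.73  0.41 -0.56] w 0.0003
tool shift mm [-0.  -3.7  3.8] turn [-0.21 -0.03 -0.06] rows 0.13224418281293687
```

Request:
{"op": "step_arm", "data": {
  "steps": [
    {"x":0,"y":-0.003,"z":0.003,"ax":0,"ay":0,"az":0,"claw":0.0},
    {"x":0,"y":0,"z":0.0025,"ax":0,"ay":0,"az":0,"claw":0.0}
  ]
}}

```text
time_s: 10.57
ee_pos: [0.541, -0.2269, 0.0723]
eef_rot: [-3.141, 0.001, 1.717]
force: [6.6, 4.9, 22.8]
grip_width: 0.0004
```

Request:
{"op": "step_arm", "data": {
  "steps": [
    {"x":0,"y":-0.005,"z":-0.001,"ax":0,"ay":0,"az":0,"claw":0.0}
  ]
}}

```text
time_s: 10.65
ee_pos: [0.537, -0.2276, 0.074]
eef_rot: [3.139, 0.002, 1.717]
force: [1.8, 2.6, 4.5]
grip_width: 0.0004
```

Request:
{"op": "step_arm", "data": {
  "steps": [
    {"x":0,"y":-0.005,"z":0.0003,"ax":0,"ay":0,"az":0,"claw":0.0}
  ]
}}

```text
time_s: 10.73
ee_pos: [0.5323, -0.2284, 0.0745]
eef_rot: [3.137, 0.002, 1.717]
force: [0.9, 2.8, 10.0]
grip_width: 0.0005
```

Request:
{"op": "step_arm", "data": {
  "steps": [
    {"x":0,"y":-0.005,"z":0.0005,"ax":0.2,"ay":0,"az":0,"claw":0.0}
  ]
}}

```text
time_s: 10.82
ee_pos: [0.5272, -0.2292, 0.0746]
eef_rot: [3.139, 0.003, 1.717]
force: [0.8, 2.3, 6.2]
grip_width: 0.0006
```

Good contact. I'll carry the stroke on.

Request:
{"op": "step_arm", "data": {
  "steps": [
    {"x":0,"y":-0.005,"z":0.0003,"ax":0,"ay":0,"az":0,"claw":0.0}
  ]
}}

```text
time_s: 10.9
ee_pos: [0.5217, -0.23, 0.0745]
eef_rot: [3.138, 0.003, 1.717]
force: [0.1, 0.1, 0.8]
grip_width: 0.0004
```

Request:
{"op": "step_arm", "data": {
  "steps": [
    {"x":0,"y":-0.005,"z":0.0005,"ax":0,"ay":0,"az":0,"claw":0.0}
  ]
}}

```text
time_s: 10.98
ee_pos: [0.5158, -0.2308, 0.0737]
eef_rot: [3.139, 0.003, 1.716]
force: [-0.5, 1.4, 0.6]
grip_width: 0.0008
```

Run:
```python
from h import *
look('w5');go(.5384,-.2267,.085,98.4)
```

```text
t 11.03 pos [ 0.515  -0.2309  0.0734] rpy [1.7987e+02 1.3000e-01 9.8320e+01] F [ 0.46 -1.29 -0.73] w 0.0002
tool shift mm [  0.7  23.8 -11.6] turn [ 0.13  0.13 -0.08] rows 0.6626221421943053
```

View pics/w5r.png

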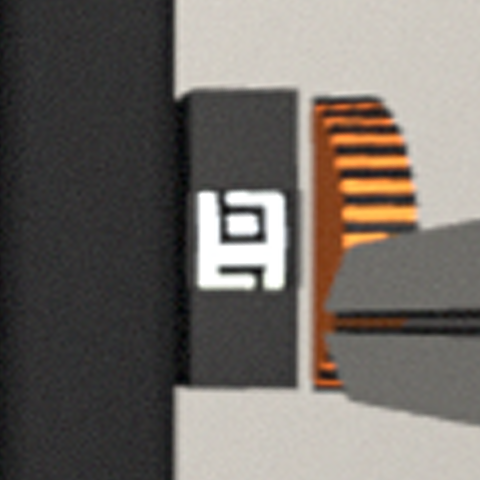

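The window now has the top of the 7 at the bottom edge and the lower loop of a 6 at the top, so the wheel is at about 4.05. Next stroke.

Request:
{"op": "step_arm", "data": {
  "steps": [
    {"x":0,"y":0,"z":-0.011,"ax":0.1,"ay":0,"az":0,"claw":0.0},
    {"x":0.001,"y":0.02,"z":0,"ax":0,"ay":0,"az":0,"claw":0.0},
    {"x":0,"y":0.006,"z":0,"ax":0,"ay":0,"az":0,"claw":0.0},
    {"x":0,"y":0,"z":0.006,"ax":0,"ay":0,"az":0,"claw":0.0},
    {"x":0,"y":0,"z":0,"ax":0,"ay":0,"az":0,"claw":0.0}
  ]
}}

```text
time_s: 11.45
ee_pos: [0.5394, -0.2266, 0.0792]
eef_rot: [-3.14, 0.001, 1.715]
force: [-0.0, 0.3, -0.1]
grip_width: 0.0006
```

Run:
```python
from h import *
go(.5400,-.2267,.0735,98.4)
```

```text
t 11.45 pos [ 0.5394 -0.2266  0.0792] rpy [-1.7991e+02  9.0000e-02  9.8260e+01] F [-0.    0.34 -0.14] w 0.0006
tool shift mm [-0.2  0.6  5.7] turn [-0.09  0.09 -0.14] rows 0.14445364658750784
```

Request:
{"op": "step_arm", "data": {
  "steps": [
    {"x":0,"y":0.001,"z":0.0035,"ax":0,"ay":0,"az":0,"claw":0.0},
    {"x":0,"y":0,"z":0.001,"ax":0,"ay":0,"az":0,"claw":0.0}
  ]
}}

```text
time_s: 11.62
ee_pos: [0.5396, -0.2265, 0.0741]
eef_rot: [-3.139, 0.001, 1.715]
force: [0.2, 0.6, 0.1]
grip_width: 0.0008
```

Request:
{"op": "step_arm", "data": {
  "steps": [
    {"x":0,"y":0,"z":0.001,"ax":0,"ay":0,"az":0,"claw":0.0}
  ]
}}

```text
time_s: 11.7
ee_pos: [0.5396, -0.2267, 0.0732]
eef_rot: [-3.14, 0.001, 1.715]
force: [2.9, 1.7, 12.4]
grip_width: 0.0008
```

Request:
{"op": "step_arm", "data": {
  "steps": [
    {"x":0,"y":-0.005,"z":-0.0003,"ax":0,"ay":0,"az":0,"claw":0.0},
    {"x":0,"y":-0.005,"z":0.0004,"ax":0,"ay":0,"az":0,"claw":0.0}
  ]
}}

```text
time_s: 11.87
ee_pos: [0.531, -0.2281, 0.0746]
eef_rot: [3.139, 0.003, 1.715]
force: [1.0, 4.1, 7.0]
grip_width: -0.0
```

Request:
{"op": "step_arm", "data": {
  "steps": [
    {"x":0,"y":-0.005,"z":0.0005,"ax":0.1,"ay":0,"az":0,"claw":0.0}
  ]
}}

```text
time_s: 11.95
ee_pos: [0.5262, -0.2287, 0.0747]
eef_rot: [3.14, 0.003, 1.715]
force: [0.6, 0.7, 1.3]
grip_width: 0.0001
```

Request:
{"op": "step_arm", "data": {
  "steps": [
    {"x":0,"y":-0.005,"z":0.0007,"ax":0.1,"ay":0,"az":0,"claw":0.0}
  ]
}}

```text
time_s: 12.03
ee_pos: [0.521, -0.2296, 0.0742]
eef_rot: [3.141, 0.003, 1.715]
force: [0.1, -0.0, 0.4]
grip_width: 0.0004
```

Run:
```python
from h import *
look('w6');go(.5384,-.2267,.085,98.4)
```

```text
t 12.08 pos [ 0.5201 -0.2296  0.0739] rpy [-1.7997e+02  1.6000e-01  9.8260e+01] F [ 0.11 -0.53  1.63] w 0.0005
tool shift mm [  0.3  18.5 -11.1] turn [-0.03  0.16 -0.14] rows 0.539366767090168
```

View pics/w6r.png

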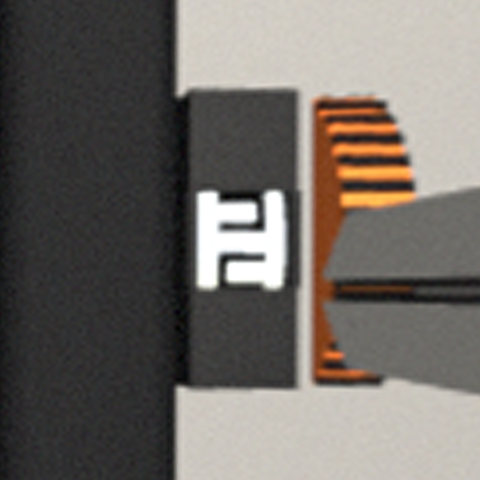

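The window now has the foot of a 5 at the top and the head of the 6 at the bottom, so the wheel is at about 3.45. Roughly 28 mm of drag is left, which is two more strokes.

Request:
{"op": "step_arm", "data": {
  "steps": [
    {"x":0,"y":0,"z":-0.011,"ax":0,"ay":0.1,"az":0,"claw":0.0},
    {"x":0,"y":0.018,"z":0,"ax":0,"ay":0,"az":0,"claw":0.0},
    {"x":0,"y":0.004,"z":0,"ax":0,"ay":0,"az":0,"claw":0.0},
    {"x":0,"y":0,"z":0.006,"ax":0,"ay":0,"az":0,"claw":0.0},
    {"x":0,"y":0,"z":0,"ax":0,"ay":0,"az":0,"claw":0.0}
  ]
}}

```text
time_s: 12.5
ee_pos: [0.5413, -0.2269, 0.0803]
eef_rot: [-3.14, 0.0, 1.714]
force: [0.3, 0.2, -1.1]
grip_width: 0.0004
```

Request:
{"op": "step_arm", "data": {
  "steps": [
    {"x":0,"y":0,"z":0.0035,"ax":0,"ay":0,"az":0,"claw":0.0},
    {"x":0,"y":0,"z":0.001,"ax":0,"ay":0,"az":0,"claw":0.0}
  ]
}}

```text
time_s: 12.67
ee_pos: [0.5405, -0.2269, 0.0752]
eef_rot: [-3.139, -0.0, 1.714]
force: [0.2, -0.6, -0.7]
grip_width: 0.0002
```

Request:
{"op": "step_arm", "data": {
  "steps": [
    {"x":0,"y":0,"z":0.002,"ax":0,"ay":0,"az":0,"claw":0.0}
  ]
}}

```text
time_s: 12.75
ee_pos: [0.5402, -0.227, 0.0731]
eef_rot: [-3.139, -0.0, 1.714]
force: [2.9, -0.5, 11.5]
grip_width: 0.0002
```

Request:
{"op": "step_arm", "data": {
  "steps": [
    {"x":0,"y":-0.005,"z":0.0002,"ax":0,"ay":0,"az":0,"claw":0.0}
  ]
}}

```text
time_s: 12.83
ee_pos: [0.5365, -0.2279, 0.0738]
eef_rot: [3.141, 0.001, 1.714]
force: [3.9, 4.0, 14.9]
grip_width: 0.0006
```

Request:
{"op": "step_arm", "data": {
  "steps": [
    {"x":0,"y":-0.005,"z":0.0004,"ax":0,"ay":0,"az":0,"claw":0.0}
  ]
}}

```text
time_s: 12.92
ee_pos: [0.5324, -0.2285, 0.0745]
eef_rot: [3.138, 0.002, 1.714]
force: [0.7, 4.9, 8.8]
grip_width: 0.0003
```

Request:
{"op": "step_arm", "data": {
  "steps": [
    {"x":0,"y":-0.005,"z":0.0005,"ax":0.1,"ay":0,"az":0,"claw":0.0}
  ]
}}

```text
time_s: 13.0
ee_pos: [0.5277, -0.2291, 0.0747]
eef_rot: [3.138, 0.002, 1.714]
force: [0.7, 1.0, 2.2]
grip_width: 0.0
```

Request:
{"op": "step_arm", "data": {
  "steps": [
    {"x":0,"y":-0.005,"z":0.0008,"ax":0.1,"ay":0,"az":0,"claw":0.0}
  ]
}}

```text
time_s: 13.08
ee_pos: [0.5227, -0.2299, 0.0744]
eef_rot: [3.139, 0.003, 1.714]
force: [0.7, 1.4, 1.4]
grip_width: 0.0007
```

Run:
```python
from h import *
look('w7');go(.5384,-.2267,.085,98.4)
```

```text
t 13.13 pos [ 0.5218 -0.23    0.074 ] rpy [1.7992e+02 1.3000e-01 9.8220e+01] F [-0.53  0.11  4.03] w 0.0005
tool shift mm [  0.9  16.9 -11. ] turn [ 0.08  0.13 -0.18] rows 0.5036572351922866
```

View pics/w7r.png

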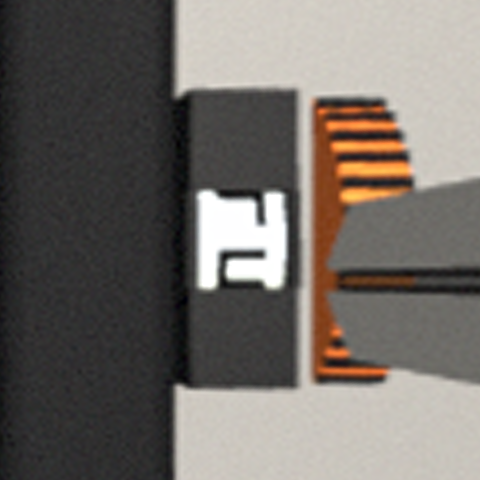

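The window now has the foot stem of a 4 at the top, ending at row 222, and the head of the 5 at the bottom. Counting pixels leaves about 0.33 rad, so 10 mm of drag.

Request:
{"op": "step_arm", "data": {
  "steps": [
    {"x":0,"y":0,"z":-0.011,"ax":0,"ay":0.1,"az":0,"claw":0.0},
    {"x":0,"y":0.014,"z":0,"ax":0,"ay":0,"az":0,"claw":0.0},
    {"x":0,"y":0.002,"z":0,"ax":0,"ay":0,"az":0,"claw":0.0},
    {"x":0,"y":0,"z":0.006,"ax":0,"ay":0,"az":0,"claw":0.0},
    {"x":0,"y":0,"z":0,"ax":0,"ay":0,"az":0,"claw":0.0}
  ]
}}

```text
time_s: 13.55
ee_pos: [0.5368, -0.2281, 0.0802]
eef_rot: [-3.141, -0.0, 1.713]
force: [-0.7, -0.2, -1.3]
grip_width: 0.0003
```

Request:
{"op": "step_arm", "data": {
  "steps": [
    {"x":0,"y":0,"z":0.0035,"ax":0,"ay":0,"az":0,"claw":0.0},
    {"x":0,"y":0,"z":0.001,"ax":0,"ay":0,"az":0,"claw":0.0}
  ]
}}

```text
time_s: 13.72
ee_pos: [0.5361, -0.2281, 0.075]
eef_rot: [-3.14, -0.001, 1.713]
force: [-0.0, -0.4, 0.1]
grip_width: 0.0004
```

Request:
{"op": "step_arm", "data": {
  "steps": [
    {"x":0,"y":0,"z":0.0015,"ax":0,"ay":0,"az":0,"claw":0.0}
  ]
}}

```text
time_s: 13.8
ee_pos: [0.5362, -0.2284, 0.0738]
eef_rot: [-3.141, -0.0, 1.713]
force: [2.0, 1.4, 19.8]
grip_width: 0.0007
```

Request:
{"op": "step_arm", "data": {
  "steps": [
    {"x":0,"y":-0.005,"z":0.0002,"ax":0,"ay":0,"az":0,"claw":0.0}
  ]
}}

```text
time_s: 13.88
ee_pos: [0.5324, -0.229, 0.0745]
eef_rot: [3.139, 0.001, 1.713]
force: [1.5, 2.8, 10.2]
grip_width: 0.0005
```

Run:
```python
from h import *
look('w8');go(.5384,-.2267,.085,98.4)
```

```text
t 13.93 pos [ 0.5314 -0.2291  0.0746] rpy [1.799e+02 3.000e-02 9.817e+01] F [-0.06  2.54  9.36] w 0.0004
tool shift mm [  1.4   7.3 -10.4] turn [ 0.1   0.03 -0.23] rows 0.31966695797145783
```

View pics/w8r.png

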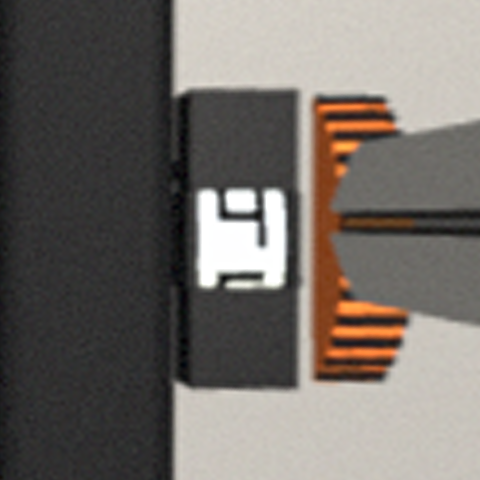

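The stem of the 4 now ends at row 246, so about 28 px, or 5.6 mm, is left.

Request:
{"op": "step_arm", "data": {
  "steps": [
    {"x":0,"y":-0.005,"z":0.0003,"ax":0,"ay":0,"az":0,"claw":0.0}
  ]
}}

```text
time_s: 14.02
ee_pos: [0.5269, -0.2298, 0.0748]
eef_rot: [3.139, 0.001, 1.714]
force: [0.4, 0.0, 0.8]
grip_width: 0.0004
```

Run:
```python
from h import *
look('w9');go(.5384,-.2267,.085,98.4)
```

```text
t 14.07 pos [ 0.5259 -0.23    0.0746] rpy [1.7987e+02 5.0000e-02 9.8170e+01] F [-0.86 -1.23  4.48] w 0.0004
tool shift mm [  1.5  12.8 -10.4] turn [ 0.13  0.05 -0.23] rows 0.4147148257049594
```

View pics/w9r.png

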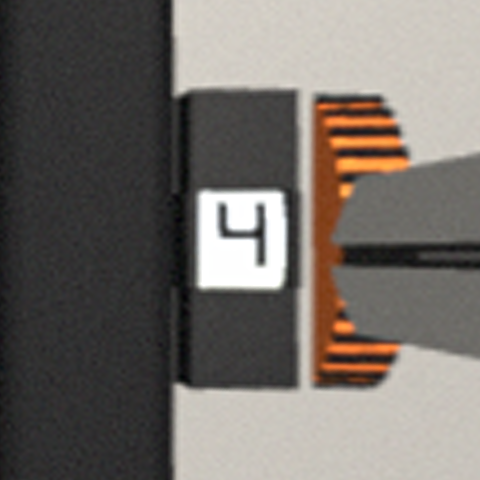

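The 4 spans rows 203–267 and the window spans 191–290, so it sits about 5 px short of centre (0.04 rad), which is well inside tolerance. I'll lift off.

Request:
{"op": "step_arm", "data": {
  "steps": [
    {"x":0,"y":0,"z":-0.015,"ax":0,"ay":0,"az":0,"claw":0.0},
    {"x":0,"y":0,"z":-0.03,"ax":0,"ay":0,"az":0,"claw":0.0},
    {"x":0,"y":0,"z":-0.03,"ax":0,"ay":0,"az":0,"claw":0.0},
    {"x":0,"y":0,"z":-0.03,"ax":0,"ay":0,"az":0,"claw":0.0},
    {"x":0,"y":0,"z":0,"ax":0,"ay":0,"az":0,"claw":0.094}
  ]
}}

```text
time_s: 14.48
ee_pos: [0.5231, -0.2298, 0.1809]
eef_rot: [-3.138, -0.003, 1.712]
force: [0.7, 0.2, 1.2]
grip_width: 0.0043
```

Run:
```python
from h import *
look('w10');go(.485,-.04,.25,8.4)
```

```text
t 14.53 pos [ 0.5224 -0.2295  0.1781] rpy [-179.64   -0.26   98.1 ] F [ 1.1   0.93 -0.33] w 0.008
tool shift mm [193.2 -10.7 -70.9] turn [-4.90e-01  8.00e-02  8.97e+01] rows 5.151229552451392
```

View pics/w10r.png

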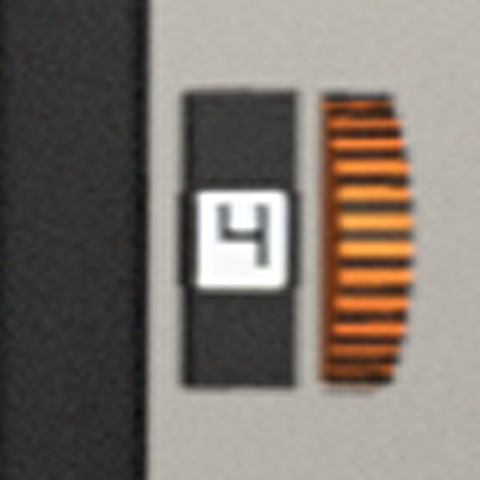

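The 4 is centred and the wheel is clear. Now I'll turn the tool and go back to the cover, this time gripping across its width.

Request:
{"op": "step_arm", "data": {
  "steps": [
    {"x":0.035,"y":0,"z":-0.015,"ax":0,"ay":0,"az":7,"claw":0.094},
    {"x":0.035,"y":0,"z":-0.015,"ax":0,"ay":0,"az":7,"claw":0.094},
    {"x":0.03,"y":0,"z":-0.015,"ax":0,"ay":0,"az":7,"claw":0.094},
    {"x":0,"y":0,"z":-0.01,"ax":0,"ay":0,"az":7,"claw":0.094},
    {"x":0,"y":0,"z":0,"ax":0,"ay":0,"az":7,"claw":0.094}
  ]
}}

```text
time_s: 14.95
ee_pos: [0.5173, -0.1266, 0.229]
eef_rot: [-3.124, 0.001, 1.09]
force: [-0.2, -0.1, 0.0]
grip_width: 0.0412
```

Request:
{"op": "step_arm", "data": {
  "steps": [
    {"x":0,"y":0,"z":0,"ax":0,"ay":0,"az":7,"claw":0.094},
    {"x":0,"y":0,"z":0,"ax":0,"ay":0,"az":7,"claw":0.094},
    {"x":0,"y":0,"z":0,"ax":0,"ay":0,"az":7,"claw":0.094},
    {"x":0,"y":0,"z":0,"ax":0,"ay":0,"az":7,"claw":0.094},
    {"x":0,"y":0,"z":0,"ax":0,"ay":0,"az":7,"claw":0.094}
  ]
}}

```text
time_s: 15.37
ee_pos: [0.5156, -0.125, 0.2229]
eef_rot: [-3.123, 0.017, 0.464]
force: [0.1, 0.5, 0.8]
grip_width: 0.0742
```

Run:
```python
from h import *
go(.455,.0,.24,8.4)
```

```text
t 15.37 pos [ 0.5156 -0.125   0.2229] rpy [-178.95    0.98   26.56] F [0.12 0.48 0.77] w 0.0742
tool shift mm [   1.4 -139.2  -14.6] turn [-0.89  1.14 18.15] rows 3.499474337523298
```

Request:
{"op": "step_arm", "data": {
  "steps": [
    {"x":-0.005,"y":-0.034,"z":-0.004,"ax":-0.3,"ay":0.3,"az":4.5,"claw":0.094},
    {"x":-0.005,"y":-0.034,"z":-0.004,"ax":-0.3,"ay":0.3,"az":4.5,"claw":0.094},
    {"x":-0.005,"y":-0.034,"z":-0.004,"ax":-0.2,"ay":0.3,"az":4.5,"claw":0.094},
    {"x":-0.005,"y":-0.034,"z":0,"ax":0,"ay":0.2,"az":4.5,"claw":0.094},
    {"x":0,"y":0,"z":0,"ax":0,"ay":0,"az":0,"claw":0.094}
  ]
}}

```text
time_s: 15.78
ee_pos: [0.4471, -0.0011, 0.2282]
eef_rot: [-3.136, 0.012, 0.118]
force: [0.1, -0.2, -0.8]
grip_width: 0.0937
```

Run:
```python
from h import *
go(.455,.0,.24,8.4)
o,im,d,p=snap('wrist','w11')
P=cloud(d,p,o)
m=((P[...,2]>.042)&(P[...,2]<.056)&(abs(P[...,0]-.485)<.06)&(abs(P[...,1]-.01)<.06)).astype(np.uint8)
n,l,s,c=cv2.connectedComponentsWithStats(m)
for i in range(1,n):
    if s[i,4]>300:
        q=P[l==i];print('3d',c[i],s[i,4],np.median(q[:,2]),cv2.minAreaRect((q[:,:2]*1000).astype(np.float32)));print(rect(l==i,.049,p,o)[0])
```

```text
t 15.78 pos [ 0.4471 -0.0011  0.2282] rpy [-179.71    0.69    6.78] F [ 0.15 -0.16 -0.76] w 0.0937
tool shift mm [  7.8  -0.2 -11.9] turn [-0.3   0.69 -1.62] rows 0.35519776939319836
3d [252.36102564 140.75076923] 1950 0.04944341159308596 ((486.3617248535156, 9.839941024780273), (64.26420593261719, 47.88431167602539), 8.195939064025879)
((486.5428466796875, 9.857990264892578), (64.17646789550781, 47.883262634277344), 8.185624122619629)
```

View pics/w11.png

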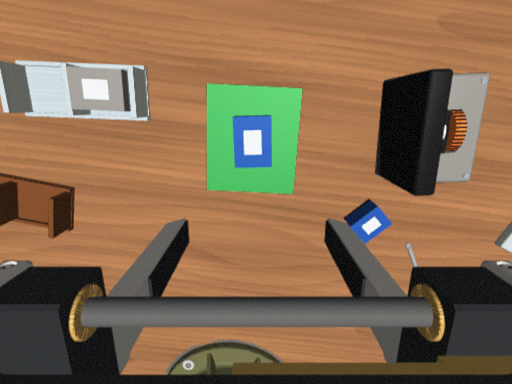

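The view shows the cover at (252,141), upright on the mat at (0.4864, 0.0098) with yaw 8.2°.

Run:
```python
from h import *
go(.4865,.0098,.10,8.2)
```

```text
t 15.83 pos [ 0.4479 -0.0027  0.2282] rpy [-179.74    0.69    7.07] F [ 0.66 -0.38  0.63] w 0.094
tool shift mm [ 41.4  -7.1 127.7] turn [-0.27  0.69 -1.13] rows 3.3606316290662552
```

Request:
{"op": "step_arm", "data": {
  "steps": [
    {"x":0.02,"y":-0.004,"z":0.03,"ax":-0.2,"ay":0.4,"az":-0.6,"claw":0.094},
    {"x":0.02,"y":-0.003,"z":0.03,"ax":0,"ay":0.3,"az":-0.5,"claw":0.094},
    {"x":0,"y":0,"z":0.03,"ax":0,"ay":0,"az":0,"claw":0.094},
    {"x":0,"y":0,"z":0.03,"ax":0,"ay":0,"az":0,"claw":0.094},
    {"x":0,"y":0,"z":0,"ax":0,"ay":0,"az":0,"claw":0.094}
  ]
}}

```text
time_s: 16.25
ee_pos: [0.4886, 0.0074, 0.1011]
eef_rot: [3.141, -0.001, 0.151]
force: [-0.4, 0.4, -1.3]
grip_width: 0.094
```

Run:
```python
from h import *
go(.4865,.0098,.06,8.2)
```

```text
t 16.25 pos [0.4886 0.0074 0.1011] rpy [ 1.7997e+02 -8.0000e-02  8.6300e+00] F [-0.43  0.37 -1.32] w 0.094
tool shift mm [-1.8 -2.7 41.1] turn [ 0.03 -0.08  0.43] rows 1.0318223029306097
```

Request:
{"op": "step_arm", "data": {
  "steps": [
    {"x":-0.002,"y":-0.003,"z":0.02,"ax":0,"ay":0,"az":0.4,"claw":0.094},
    {"x":0,"y":0,"z":0.025,"ax":0,"ay":0,"az":0,"claw":0.094},
    {"x":0,"y":0,"z":0.02,"ax":0,"ay":0,"az":0,"claw":0.094},
    {"x":0,"y":0,"z":0.01,"ax":0,"ay":0,"az":0,"claw":0.094},
    {"x":0,"y":0,"z":0,"ax":0,"ay":0,"az":0,"claw":0.094}
  ]
}}

```text
time_s: 16.67
ee_pos: [0.4875, 0.0065, 0.0249]
eef_rot: [3.141, 0.001, 0.145]
force: [0.8, 0.1, 0.3]
grip_width: 0.0938
```

Run:
```python
from h import *
go(.4865,.0098,.014,8.2)
```

```text
t 16.67 pos [0.4875 0.0065 0.0249] rpy [1.7996e+02 5.0000e-02 8.3200e+00] F [0.78 0.12 0.29] w 0.0938
tool shift mm [-0.5 -3.5 10.9] turn [0.04 0.05 0.12] rows 0.28546400068578043
```

Request:
{"op": "step_arm", "data": {
  "steps": [
    {"x":-0.0005,"y":-0.0035,"z":0.008,"ax":0,"ay":0,"az":0,"claw":0.094},
    {"x":0,"y":0,"z":0.003,"ax":0,"ay":0,"az":0,"claw":0.094},
    {"x":0,"y":0,"z":0,"ax":0,"ay":0,"az":0,"claw":0.094}
  ]
}}

```text
time_s: 16.92
ee_pos: [0.4882, 0.0093, 0.0158]
eef_rot: [3.14, -0.002, 0.145]
force: [-0.2, 0.4, -0.5]
grip_width: 0.0937
```

Run:
```python
from h import *
go(.4865,.0098,.014,8.2)
```

```text
t 16.92 pos [0.4882 0.0093 0.0158] rpy [ 1.7992e+02 -1.0000e-01  8.3200e+00] F [-0.17  0.37 -0.53] w 0.0937
tool shift mm [-1.6 -0.8  1.8] turn [ 0.08 -0.1   0.12] rows 0.061713779659769936
```

Request:
{"op": "step_arm", "data": {
  "steps": [
    {"x":-0.0015,"y":-0.001,"z":0.001,"ax":0,"ay":0,"az":0,"claw":0.035},
    {"x":0,"y":0,"z":0,"ax":0,"ay":0,"az":0,"claw":0.035},
    {"x":0,"y":0,"z":0,"ax":0,"ay":0,"az":0,"claw":0.035},
    {"x":0,"y":0,"z":0,"ax":0,"ay":0,"az":0,"claw":0.035},
    {"x":0,"y":0,"z":0,"ax":0,"ay":0,"az":0,"claw":0.035}
  ],
  "grip_force": 20
}}

```text
time_s: 17.33
ee_pos: [0.4879, 0.0101, 0.0173]
eef_rot: [3.139, -0.006, 0.146]
force: [-0.0, -0.1, 0.0]
grip_width: 0.0642
```

Request:
{"op": "step_arm", "data": {
  "steps": [
    {"x":0,"y":0,"z":0,"ax":0,"ay":0,"az":0,"claw":0.035},
    {"x":0,"y":0,"z":0,"ax":0,"ay":0,"az":0,"claw":0.035},
    {"x":0,"y":0,"z":0,"ax":0,"ay":0,"az":0,"claw":0.035},
    {"x":0,"y":0,"z":0,"ax":0,"ay":0,"az":0,"claw":0.035}
  ]
}}

```text
time_s: 17.67
ee_pos: [0.488, 0.0101, 0.0177]
eef_rot: [3.139, -0.006, 0.146]
force: [-0.1, -0.8, 0.7]
grip_width: 0.0481
```

Run:
```python
from h import *
go(.4865,.0098,.014,8.2)
```

```text
t 17.67 pos [0.488  0.0101 0.0177] rpy [179.87  -0.37   8.37] F [-0.08 -0.75  0.68] w 0.0481
tool shift mm [-1.6  0.1  3.7] turn [ 0.13 -0.37  0.17] rows 0.09971460664377127
```

Request:
{"op": "step_arm", "data": {
  "steps": [
    {"x":0,"y":0,"z":-0.015,"ax":0,"ay":0,"az":0,"claw":0.035},
    {"x":0,"y":0,"z":-0.025,"ax":0,"ay":0,"az":0,"claw":0.035},
    {"x":0,"y":0,"z":-0.03,"ax":0,"ay":0,"az":0,"claw":0.035},
    {"x":0,"y":0,"z":-0.03,"ax":0,"ay":0,"az":-5,"claw":0.035},
    {"x":0,"y":0,"z":-0.03,"ax":0,"ay":0,"az":-7,"claw":0.035}
  ]
}}

```text
time_s: 18.08
ee_pos: [0.4833, 0.0104, 0.1459]
eef_rot: [-3.14, 0.007, 0.357]
force: [0.0, -0.3, -0.6]
grip_width: 0.0479
```

Request:
{"op": "step_arm", "data": {
  "steps": [
    {"x":0,"y":-0.02,"z":-0.01,"ax":0,"ay":0,"az":-7,"claw":0.035},
    {"x":0,"y":-0.02,"z":0,"ax":0,"ay":0,"az":-7,"claw":0.035},
    {"x":0,"y":0,"z":0,"ax":0,"ay":0,"az":-7,"claw":0.035},
    {"x":0,"y":0,"z":0,"ax":0,"ay":0,"az":-7,"claw":0.035},
    {"x":0,"y":0,"z":0,"ax":0,"ay":0,"az":-7,"claw":0.035}
  ]
}}

```text
time_s: 18.5
ee_pos: [0.4688, 0.0484, 0.1642]
eef_rot: [3.138, -0.002, 0.985]
force: [-1.0, 0.2, -0.9]
grip_width: 0.0477
```

Request:
{"op": "step_arm", "data": {
  "steps": [
    {"x":0,"y":0,"z":0,"ax":0,"ay":0,"az":-7,"claw":0.035},
    {"x":0,"y":0,"z":0,"ax":0,"ay":0,"az":-7,"claw":0.035},
    {"x":0,"y":0,"z":0,"ax":0,"ay":0,"az":-7,"claw":0.035},
    {"x":0,"y":0,"z":0,"ax":0,"ay":0,"az":-7,"claw":0.035},
    {"x":0,"y":0,"z":0,"ax":0,"ay":0,"az":-7,"claw":0.035}
  ]
}}

```text
time_s: 18.92
ee_pos: [0.4683, 0.0487, 0.1639]
eef_rot: [3.138, 0.001, 1.61]
force: [-0.6, -0.1, -0.8]
grip_width: 0.0477
```

Run:
```python
from h import *
go(.52,.20,.2,94.4)
o,im,d,p=snap('wrist','w12')
```

```text
t 18.92 pos [0.4683 0.0487 0.1639] rpy [1.798e+02 4.000e-02 9.224e+01] F [-0.59 -0.08 -0.76] w 0.0477
tool shift mm [149.1  57.7 -35.9] turn [ 0.19  0.04 -2.16] rows 4.09740498736376
```

View pics/w12.png

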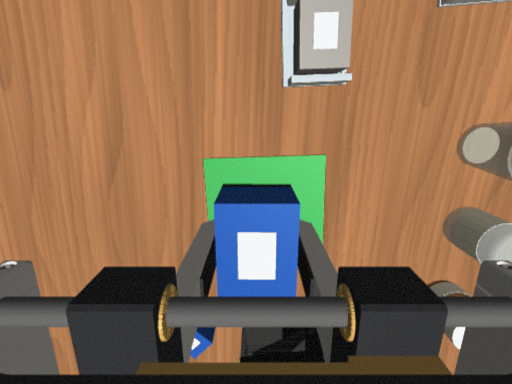

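The cover is held square in the jaws at (257,240). Next I'll move toward the rack and measure the empty bay.

Request:
{"op": "step_arm", "data": {
  "steps": [
    {"x":0.022,"y":0.01,"z":-0.016,"ax":0,"ay":0,"az":-0.5,"claw":0.035},
    {"x":0.022,"y":0.011,"z":-0.016,"ax":0,"ay":0,"az":-0.5,"claw":0.035},
    {"x":0.022,"y":0.011,"z":-0.016,"ax":0,"ay":0,"az":-0.5,"claw":0.035},
    {"x":0.022,"y":0.011,"z":-0.016,"ax":0,"ay":0,"az":-0.6,"claw":0.035},
    {"x":0.02,"y":0.011,"z":-0.012,"ax":0,"ay":0,"az":0,"claw":0.035}
  ]
}}

```text
time_s: 19.38
ee_pos: [0.5144, 0.1609, 0.2401]
eef_rot: [-3.138, 0.002, 1.639]
force: [0.8, -0.2, -1.3]
grip_width: 0.0477
```

Request:
{"op": "step_arm", "data": {
  "steps": [
    {"x":0,"y":0,"z":0,"ax":0,"ay":0,"az":0,"claw":0.035},
    {"x":0,"y":0,"z":0,"ax":0,"ay":0,"az":0,"claw":0.035},
    {"x":0,"y":0,"z":0,"ax":0,"ay":0,"az":0,"claw":0.035}
  ]
}}

```text
time_s: 19.63
ee_pos: [0.5156, 0.1644, 0.2416]
eef_rot: [-3.141, 0.001, 1.635]
force: [0.5, 0.1, -1.1]
grip_width: 0.048
```

Run:
```python
from h import *
go(.52,.16,.24,94.4)
o,im,d,p=snap('wrist','w13')
P=cloud(d,p,o)
b=(P[...,0]>.46)&(P[...,0]<.58)&(P[...,1]>.14)&(P[...,1]<.345)
for lo,hi in [(.02,.06),(.036,.05),(.003,.012),(.006,.016)]:
    m=(b&(P[...,2]>lo)&(P[...,2]<hi)).astype(np.uint8);q=P[m>0]
    print(lo,hi,m.sum(),np.median(q[:,2]),cv2.minAreaRect((q[:,:2]*1000).astype(np.float32)))
    n,l,s,c=cv2.connectedComponentsWithStats(m)
    for i in range(1,n):
        if s[i,4]>60: q=P[l==i];print('  ',c[i].round(),s[i,4],np.median(q[:,2]),cv2.minAreaRect((q[:,:2]*1000).astype(np.float32)))
```

```text
t 19.63 pos [0.5156 0.1644 0.2416] rpy [-1.7996e+02  4.0000e-02  9.3670e+01] F [ 0.54  0.14 -1.14] w 0.048
tool shift mm [-4.7  4.1  1.6] turn [-0.04  0.04 -0.73] rows 0.1599533003296389
0.02 0.06 2910 0.051760601470975776 ((522.123046875, 241.9066162109375), (59.184356689453125, 164.9830780029297), 4.514380931854248)
   [264.  48.] 508 0.045656158786304274 ((515.7913818359375, 320.0948181152344), (58.781455993652344, 7.393092155456543), 3.713284492492676)
   [264. 113.] 255 0.04609564638175723 ((522.436767578125, 241.65037536621094), (58.048126220703125, 6.236719608306885), 3.6638436317443848)
   [267. 148.] 2147 0.05225776464112897 ((525.14892578125, 197.61343383789062), (59.180824279785156, 75.58393096923828), 5.369289875030518)
0.036 0.05 944 0.046069526087566454 ((522.2800903320312, 241.8712615966797), (59.18382263183594, 164.9750213623047), 4.39821720123291)
   [265.  46.] 389 0.04610254899448046 ((515.940185546875, 320.1590576171875), (58.47357177734375, 7.28413200378418), 3.713284492492676)
   [264. 113.] 255 0.04609564638175723 ((522.436767578125, 241.65037536621094), (58.04
[... 202 characters left out ...]
3 0.012 2983 0.006469945801608812 ((521.1300048828125, 232.2512664794922), (101.2196044921875, 181.7454071044922), 2.7580184936523438)
   [265.  82.] 2505 0.006408712157019603 ((518.7626953125, 281.9435729980469), (68.5230712890625, 71.84990692138672), 3.6411802768707275)
   [252. 134.] 347 0.006540926896163646 ((509.2418518066406, 215.74618530273438), (95.89575958251953, 49.168304443359375), 53.541664123535156)
0.006 0.016 2649 0.0071772902731104815 ((522.1060791015625, 241.81353759765625), (69.51342010498047, 164.57986450195312), 4.565342903137207)
   [263.  94.] 2626 0.0071827484265745145 ((522.1060791015625, 241.81353759765625), (69.51342010498047, 164.57986450195312), 4.565342903137207)
```

View pics/w13.png

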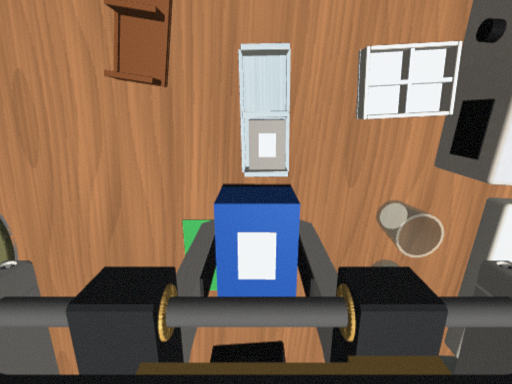

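```bash
cat >> h.py <<'E'
def held(o,im,d,p):
    P=cloud(d,p,o);T=np.eye(4);T[:3,:3]=R.from_euler('xyz',o['eef_rot']).as_matrix();T[:3,3]=o['ee_pos']
    q=(P-T[:3,3])@T[:3,:3]
    m=(q[...,2]>-.04)&(q[...,2]<-.022)&(abs(q[...,1])<.0235)&(abs(q[...,0])<.045)
    s=q[m];A=np.c_[s[:,:2],np.ones(len(s))];k=np.linalg.lstsq(A,s[:,2],rcond=None)[0]
    print('top in tool: n',len(s),'z',np.median(s[:,2]),'slopes',k[:2],'x',s[:,0].min(),s[:,0].max(),'y',s[:,1].min(),s[:,1].max(),cv2.minAreaRect((s[:,:2]*1000).astype(np.float32)))
E
python3 - <<'E'
from h import *
held(*pickle.load(open('w13.pkl','rb')))
held(*pickle.load(open('w12.pkl','rb')))
go(.519,.2795,.24,94.5)
E
```

```text
top in tool: n 7857 z -0.03178613361022137 slopes [0.02819387 0.0025557 ] x -0.029368463574622573 0.03093025606481012 y -0.023499424130583587 0.02349710757729488 ((0.7799453735351562, -0.002208709716796875), (60.29387283325195, 46.995849609375), 0.01058597955852747)
top in tool: n 7867 z -0.03181984510833705 slopes [0.02784653 0.0030805 ] x -0.029406573072901614 0.030922647083036145 y -0.023497557030176232 0.023489175601456684 ((0.7476348876953125, -0.0013332366943359375), (60.31779861450195, 46.992557525634766), 0.03965327888727188)
t 19.68 pos [0.5155 0.1641 0.2413] rpy [-1.7993e+02  5.0000e-02  9.3660e+01] F [ 0.27  0.06 -1.61] w 0.0481
tool shift mm [114.9  10.9   1.2] turn [-0.07  0.05 -0.84] rows 2.8864732730251412
```

Run:
```python
from h import *
o,im,d,p=pickle.load(open('w2.pkl','rb'))
P=cloud(d,p,o);T=np.eye(4);T[:3,:3]=R.from_euler('xyz',o['eef_rot']).as_matrix();q=(P-o['ee_pos'])@T[:3,:3]
m=(q[...,2]>-.05)&(q[...,2]<-.03)&(abs(q[...,1])<.03)&(abs(q[...,0])<.035);s=q[m]
print(np.median(s[:,2]),np.linalg.lstsq(np.c_[s[:,:2],np.ones(len(s))],s[:,2],rcond=None)[0], s[:,0].min(),s[:,0].max())
```

```text
-0.03829519303011855 [ 0.02479514  0.00239794 -0.03815869] -0.02428357563374584 0.024968006853268138
```

The slope reading matches the known-level reference, so the cover hangs level. I'll move over the bay.

Request:
{"op": "step_arm", "data": {
  "steps": [
    {"x":0.028,"y":0.003,"z":0,"ax":0,"ay":0,"az":-0.4,"claw":0.035},
    {"x":0.03,"y":0.003,"z":0.01,"ax":0,"ay":0,"az":-0.4,"claw":0.035},
    {"x":0.03,"y":0.003,"z":0.02,"ax":0,"ay":0,"az":0,"claw":0.035},
    {"x":0.027,"y":0.002,"z":0.03,"ax":0,"ay":0,"az":0,"claw":0.035},
    {"x":0,"y":0,"z":0.03,"ax":0,"ay":0,"az":0,"claw":0.035}
  ]
}}

```text
time_s: 20.1
ee_pos: [0.5204, 0.2792, 0.153]
eef_rot: [3.134, -0.002, 1.636]
force: [-0.0, -0.4, -1.6]
grip_width: 0.0482
```

Request:
{"op": "step_arm", "data": {
  "steps": [
    {"x":0,"y":0,"z":0.02,"ax":0,"ay":0,"az":0,"claw":0.035},
    {"x":0,"y":0,"z":0,"ax":0,"ay":0,"az":0,"claw":0.035},
    {"x":0,"y":0,"z":0,"ax":0,"ay":0,"az":0,"claw":0.035}
  ]
}}

```text
time_s: 20.35
ee_pos: [0.5172, 0.2772, 0.1249]
eef_rot: [-3.138, 0.003, 1.633]
force: [-0.5, -0.4, -0.9]
grip_width: 0.048
```

Run:
```python
from h import *
go(.519,.2822,.075,94.5)
```

```text
t 20.35 pos [0.5172 0.2772 0.1249] rpy [-1.7979e+02  1.7000e-01  9.3580e+01] F [-0.49 -0.42 -0.9 ] w 0.048
tool shift mm [ 5.1  2.3 49.9] turn [-0.21  0.16 -0.92] rows 1.2540310142238602
```

Request:
{"op": "step_arm", "data": {
  "steps": [
    {"x":0.005,"y":0.002,"z":0.01,"ax":-0.2,"ay":0.1,"az":-0.9,"claw":0.035},
    {"x":0,"y":0,"z":0.015,"ax":0,"ay":0,"az":0,"claw":0.035},
    {"x":0,"y":0,"z":0.015,"ax":0,"ay":0,"az":0,"claw":0.035},
    {"x":0,"y":0,"z":0.005,"ax":0,"ay":0,"az":0,"claw":0.035},
    {"x":0,"y":0,"z":0,"ax":0,"ay":0,"az":0,"claw":0.035}
  ]
}}

```text
time_s: 20.77
ee_pos: [0.5221, 0.2815, 0.0832]
eef_rot: [3.133, -0.002, 1.648]
force: [0.2, -0.5, -0.2]
grip_width: 0.048
```

Run:
```python
from h import *
go(.519,.2822,.06,94.5)
```

```text
t 20.77 pos [0.5221 0.2815 0.0832] rpy [ 1.7953e+02 -1.2000e-01  9.4400e+01] F [ 0.2  -0.47 -0.22] w 0.048
tool shift mm [ 0.9 -3.3 23.1] turn [ 0.47 -0.12 -0.1 ] rows 0.5844203647117766
```

Request:
{"op": "step_arm", "data": {
  "steps": [
    {"x":0.001,"y":-0.003,"z":0.006,"ax":0.4,"ay":-0.1,"az":0,"claw":0.035},
    {"x":0,"y":0,"z":0.006,"ax":0,"ay":0,"az":0,"claw":0.035},
    {"x":0,"y":0,"z":0,"ax":0,"ay":0,"az":0,"claw":0.035}
  ]
}}

```text
time_s: 21.02
ee_pos: [0.5202, 0.2824, 0.0728]
eef_rot: [3.137, -0.002, 1.647]
force: [-0.5, -0.1, -0.5]
grip_width: 0.0479
```

Run:
```python
from h import *
go(.519,.2822,.06,94.5)
o,im,d,p=snap('wrist','w14');held(o,im,d,p)
P=cloud(d,p,o)
m=((P[...,0]>.46)&(P[...,0]<.58)&(P[...,1]>.3)&(P[...,1]<.345)&(P[...,2]>.036)&(P[...,2]<.055));q=P[m]
print(m.sum(),np.median(q[:,2]),cv2.minAreaRect((q[:,:2]*1000).astype(np.float32)))
o,im,d,p=snap('scene','s3');x=cv2.resize(im[110:230,240:390],None,fx=5,fy=5,interpolation=cv2.INTER_CUBIC);cv2.imwrite('pics/s3z.png',x[:,:,::-1])
```

```text
t 21.02 pos [0.5202 0.2824 0.0728] rpy [ 1.7976e+02 -9.0000e-02  9.4370e+01] F [-0.46 -0.05 -0.53] w 0.0479
tool shift mm [-0.2 -1.2 12.8] turn [ 0.24 -0.09 -0.13] rows 0.32087651169636067
top in tool: n 7859 z -0.031740974923260536 slopes [0.02805479 0.00180171] x -0.02955978782565779 0.030963095745053643 y -0.023497475234406904 0.023485170040172358 ((0.7021999359130859, -0.01578521728515625), (60.5058708190918, 46.982421875), 0.0443076565861702)
913 0.046070819454963025 ((515.9351196289062, 320.55194091796875), (59.83064651489258, 7.47507381439209), 4.774454116821289)
```

View pics/w14.png

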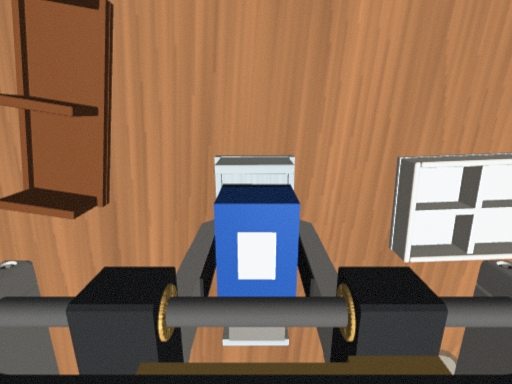

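View pics/s3z.png

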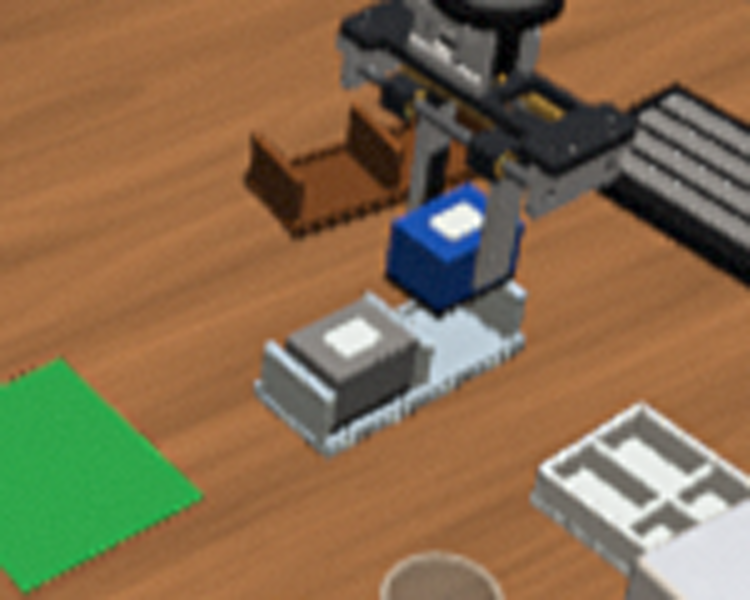

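Both views show the cover level over the empty bay. Re-measuring the far divider puts the bay centre at (0.519, 0.281), and the cover is within about 1 mm of that. Lowering it now.

Request:
{"op": "step_arm", "data": {
  "steps": [
    {"x":0,"y":-0.001,"z":0.008,"ax":0.2,"ay":0,"az":0,"claw":0.035},
    {"x":0,"y":0,"z":0.008,"ax":0,"ay":0,"az":0,"claw":0.035},
    {"x":0,"y":0,"z":0.006,"ax":0,"ay":0,"az":0,"claw":0.035},
    {"x":0,"y":0,"z":0,"ax":0,"ay":0,"az":0,"claw":0.035}
  ]
}}

```text
time_s: 21.45
ee_pos: [0.5198, 0.2828, 0.0504]
eef_rot: [3.139, -0.002, 1.647]
force: [0.4, 0.1, -0.2]
grip_width: 0.0481
```

Run:
```python
from h import *
go(.519,.2822,.0205,94.5)
```

```text
t 21.45 pos [0.5198 0.2828 0.0504] rpy [ 1.7984e+02 -1.4000e-01  9.4380e+01] F [ 0.36  0.05 -0.22] w 0.0481
tool shift mm [-0.6 -0.9 29.9] turn [ 0.16 -0.14 -0.12] rows 0.7478749059660096
```

Request:
{"op": "step_arm", "data": {
  "steps": [
    {"x":-0.001,"y":-0.001,"z":0.008,"ax":0.1,"ay":-0.1,"az":0,"claw":0.035},
    {"x":0,"y":0,"z":0.008,"ax":0,"ay":0,"az":0,"claw":0.035},
    {"x":0,"y":0,"z":0.006,"ax":0,"ay":0,"az":0,"claw":0.035},
    {"x":0,"y":0,"z":0,"ax":0,"ay":0,"az":0,"claw":0.035}
  ]
}}

```text
time_s: 21.78
ee_pos: [0.5185, 0.2815, 0.0254]
eef_rot: [-3.141, -0.0, 1.647]
force: [-0.0, -0.7, -1.4]
grip_width: 0.0478
```

Run:
```python
from h import *
go(.519,.2822,.0205,94.5)
```

```text
t 21.78 pos [0.5185 0.2815 0.0254] rpy [-1.7999e+02 -1.0000e-02  9.4390e+01] F [-0.04 -0.7  -1.37] w 0.0478
tool shift mm [0.7 0.5 4.9] turn [-0.01 -0.01 -0.11] rows 0.1234815926732089
```

Request:
{"op": "step_arm", "data": {
  "steps": [
    {"x":0.0005,"y":0,"z":0.002,"ax":0,"ay":0,"az":0,"claw":0.035},
    {"x":0,"y":0,"z":0.002,"ax":0,"ay":0,"az":0,"claw":0.035},
    {"x":0,"y":0,"z":0,"ax":0,"ay":0,"az":0,"claw":0.035}
  ]
}}

```text
time_s: 22.03
ee_pos: [0.5186, 0.282, 0.0208]
eef_rot: [-3.141, -0.0, 1.647]
force: [-0.1, -0.5, -0.5]
grip_width: 0.048
```

Request:
{"op": "step_arm", "data": {
  "steps": [
    {"x":0,"y":0,"z":0.001,"ax":0,"ay":0,"az":0,"claw":0.035},
    {"x":0,"y":0,"z":0,"ax":0,"ay":0,"az":0,"claw":0.035}
  ]
}}

```text
time_s: 22.2
ee_pos: [0.519, 0.2822, 0.021]
eef_rot: [3.141, -0.0, 1.647]
force: [-0.5, -0.3, -0.1]
grip_width: 0.048
```

Run:
```python
from h import *
go(.519,.2822,.0205,94.5)
o,im,d,p=snap('wrist','w15');held(o,im,d,p)
```

```text
t 22.2 pos [0.519  0.2822 0.021 ] rpy [ 1.7996e+02 -2.0000e-02  9.4380e+01] F [-0.52 -0.35 -0.12] w 0.048
tool shift mm [0.  0.  0.5] turn [ 0.04 -0.02 -0.12] rows 0.011643689745330596
top in tool: n 8900 z -0.03176442739296237 slopes [0.07578805 0.00194326] x -0.029497869753133867 0.042177623427804296 y -0.02348614267223789 0.023496866562626496 ((6.341911315917969, 0.012643814086914062), (71.67020416259766, 46.983665466308594), 0.015045622363686562)
```

Request:
{"op": "step_arm", "data": {
  "steps": [
    {"x":0,"y":0,"z":0.002,"ax":0,"ay":0,"az":0,"claw":0.035},
    {"x":0,"y":0,"z":0,"ax":0,"ay":0,"az":0,"claw":0.035}
  ]
}}

```text
time_s: 22.42
ee_pos: [0.5194, 0.2825, 0.0207]
eef_rot: [3.14, -0.001, 1.647]
force: [-0.5, 0.4, -0.2]
grip_width: 0.0477
```

Request:
{"op": "step_arm", "data": {
  "steps": [
    {"x":0,"y":0,"z":0,"ax":0,"ay":0,"az":0,"claw":0.07},
    {"x":0,"y":0,"z":0,"ax":0,"ay":0,"az":0,"claw":0.07},
    {"x":0,"y":0,"z":0,"ax":0,"ay":0,"az":0,"claw":0.094},
    {"x":0,"y":0,"z":0,"ax":0,"ay":0,"az":0,"claw":0.094},
    {"x":0,"y":0,"z":0,"ax":0,"ay":0,"az":0,"claw":0.094}
  ]
}}

```text
time_s: 22.83
ee_pos: [0.5196, 0.2826, 0.0207]
eef_rot: [3.139, -0.001, 1.647]
force: [0.1, 0.7, 0.3]
grip_width: 0.0777
```

Request:
{"op": "step_arm", "data": {
  "steps": [
    {"x":0,"y":0,"z":-0.02,"ax":0,"ay":0,"az":0,"claw":0.094},
    {"x":0,"y":0,"z":-0.03,"ax":0,"ay":0,"az":0,"claw":0.094},
    {"x":0,"y":0,"z":-0.04,"ax":0,"ay":0,"az":0,"claw":0.094},
    {"x":0,"y":0,"z":-0.04,"ax":0,"ay":0,"az":0,"claw":0.094},
    {"x":0,"y":0,"z":-0.04,"ax":0,"ay":0,"az":0,"claw":0.094}
  ]
}}

```text
time_s: 23.25
ee_pos: [0.5153, 0.2805, 0.1866]
eef_rot: [-3.127, 0.005, 1.647]
force: [1.0, 0.4, -1.2]
grip_width: 0.0939
```

Request:
{"op": "step_arm", "data": {
  "steps": [
    {"x":-0.04,"y":0,"z":-0.02,"ax":0,"ay":0,"az":0,"claw":0.094},
    {"x":-0.04,"y":0,"z":0,"ax":0,"ay":0,"az":0,"claw":0.094},
    {"x":0,"y":0,"z":0,"ax":0,"ay":0,"az":0,"claw":0.094},
    {"x":0,"y":0,"z":0,"ax":0,"ay":0,"az":0,"claw":0.094}
  ]
}}

```text
time_s: 23.58
ee_pos: [0.524, 0.2034, 0.2167]
eef_rot: [3.141, 0.001, 1.65]
force: [-0.4, 0.6, -0.0]
grip_width: 0.0942
```

Run:
```python
from h import *
go(.519,.20,.24,94.5)
o,im,d,p=snap('wrist','w16')
P=cloud(d,p,o);hsv=cv2.cvtColor(im,cv2.COLOR_RGB2HSV)
b=(P[...,0]>.46)&(P[...,0]<.58)&(P[...,1]>.14)&(P[...,1]<.345)
m=(b&(P[...,2]>.0485)&(P[...,2]<.058)).astype(np.uint8)
n,l,s,c=cv2.connectedComponentsWithStats(m)
for i in range(1,n):
    if s[i,4]>100: q=P[l==i];print('top',c[i].round(),s[i,4],np.median(q[:,2]),np.linalg.lstsq(np.c_[q[:,:2]-q[:,:2].mean(0),np.ones(len(q))],q[:,2],rcond=None)[0],cv2.minAreaRect((q[:,:2]*1000).astype(np.float32)))
m=(b&(P[...,2]>.038)&(P[...,2]<.0475)).astype(np.uint8)
n,l,s,c=cv2.connectedComponentsWithStats(m)
for i in range(1,n):
    if s[i,4]>60: q=P[l==i];print('div',c[i].round(),s[i,4],cv2.minAreaRect((q[:,:2]*1000).astype(np.float32)))
o,im,d,p=snap('top','t3');x=cv2.resize(im[120:260,130:370],None,fx=3.3,fy=3.3,interpolation=cv2.INTER_CUBIC);cv2.imwrite('pics/t3z.png',x[:,:,::-1])
```

```text
t 23.58 pos [0.524  0.2034 0.2167] rpy [1.7996e+02 7.0000e-02 9.4520e+01] F [-0.45  0.58 -0.01] w 0.0942
tool shift mm [ -3.   -5.3 -23.3] turn [0.04 0.07 0.02] rows 0.6017703704188688
top [258. 112.] 2305 0.05241847016097023 [-0.00029485  0.00096038  0.05244242] ((519.813232421875, 280.9822082519531), (47.9244384765625, 63.78269577026367), 4.519052982330322)
top [259. 176.] 1896 0.05243839317105445 [-0.00115012 -0.00062036  0.05242465] ((527.1402587890625, 203.3446044921875), (47.2801399230957, 63.88075256347656), 3.8954386711120605)
div [257.  77.] 372 ((515.7278442382812, 320.57965087890625), (58.207759857177734, 7.214175224304199), 4.543118000030518)
div [258. 145.] 311 ((521.9310302734375, 242.08238220214844), (59.63645935058594, 7.058309078216553), 4.560444355010986)
div [257. 205.] 302 ((528.1693115234375, 163.66273498535156), (58.60182571411133, 7.425041675567627), 4.531014919281006)
```

View pics/w16.png

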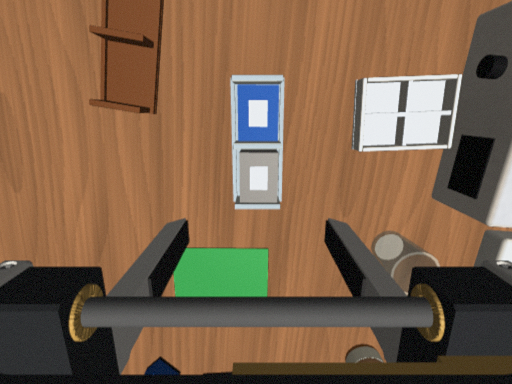

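View pics/t3z.png

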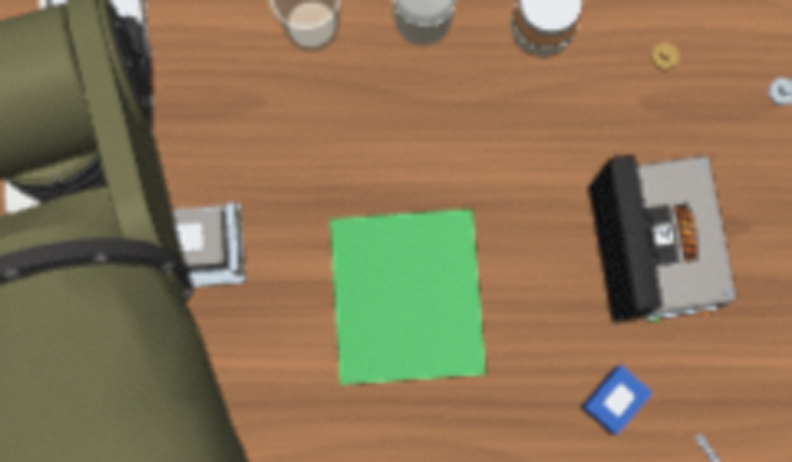

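The wrist view shows the blue cover seated at (258,112) beside the grey one. It is level and at the same height, 1 mm off the bay centre, and the arm is clear. The top view shows the station and decoy as they should be, so I'm handing in.

```bash
python3 -c "
from station import ticket
print(ticket.hand_in())"
```

```text
the job is handed in; nothing more can be done
None
```

I finished the job and handed it in at about 24 s of the 72 s allowed; the hand-in gave no verdict. I put the blue cover on the green mat, rolled the thumbwheel from 8 to 4, then gripped the cover across its width and stowed it in the rack's empty bay.

**Last checks:**
- **Cover in the bay:** it sits about 1 mm from the bay centre, level, with its length along the rack to within 0.1°. Its top is at 52.4 mm, the same as the grey cover. It was released and the arm is clear of it.
- **Wheel:** the 4 was within about 0.04 rad of centre with the finger still on the wheel. It still looked centred just after I lifted off. I did not measure it again before hand-in, and the final top view is too coarse to read the offset.
- **Other objects:** the grey cover and bystanders in the last two views looked unmoved, but I did not measure each one, and I did not check the beaker, box and screwdriver separately.

**Did not go as planned:**
- The press on the wheel peaked at about 20–23 N by the wrist force, above the suggested 3–6 N.
- The wrist force never showed the cover touching down. I judged that from the depth images instead: 46.3 mm above the mat, and level with the grey cover in the rack.
- The tool also ended 2–3 mm lower on the mat than the first grip predicted, so the cover probably slid slightly in the fingers there.

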